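Fit a grinding drum on the leaning cold-working spindle

TASK

Fit the flat-ended grinding drum from the wooden stand to the spindle: set its tapered shank in the leaning socket without forcing it, and let go; it will stand a little proud. Then take the soft-faced bar and tap the drum on its flat end until its collar is fully home against the spindle's face. Stand the bar upright on the bench again, and leave the other two grinding tools in the stand.

Things in the scene. Friction and masses are not known exactly. Their poses are not given: they have to be found in the camera images.
- drum_center (a point): The tool to fit: a dull grey flat-ended grinding drum, 32 mm in diameter and 26 mm tall, on a steel shank, 0.18 kg. This point is the drum's centre, 13 mm below its flat end; its z axis is the tool's axis, pointing from the shank to the flat end. It starts upright in any one of the three holes of the wooden stand, its collar resting on the stand's top.
- drum_collar (a point): On the same tool: the centre of the underside of its collar, 30 mm below the drum's centre, z axis along the tool. Above it the collar (30 mm in diameter, 5 mm thick), a neck (16 mm in diameter, 12 mm long) and the drum; below it the tapered shank, 30 mm long, 18 mm in diameter at the collar and 12 mm at the tip.
- spindle_mouth (a point): Centre of the flat face of the spindle's steel nose (54 mm in diameter, about 0.17 m above the bench), where the tapered socket opens. Its z axis is the socket's axis, pointing out; it leans 30 degrees from vertical, roughly towards the robot. Fully home, the tool's collar lies on this face (drum centre 30 mm from it).
- machine: The cold-working spindle: a grey bench motor 80 mm thick, held nose up in a yoke on a base plate, fixed. Its socket is a slotted spring sleeve, 16.5 mm wide at the face, 11 mm at 29 mm depth. Set in loosely, a shank stops with its collar 5 to 9 mm off the face and may lean a little; about 8 to 16 N along the axis, in one or more taps, drives it home; friction then holds it. Origin: underside of the base.
- bar_center (a point): The soft-faced bar for tapping: an aluminium bar 28 mm in diameter with white nylon ends 32 mm in diameter and 16 mm long, 120 mm long in all, 0.22 kg, standing upright on the bench. This point is its centre, 60 mm from either end; its z axis runs along the bar.
- rack: The wooden tool stand, fixed: a block 56 mm (its x) by 190 mm (its y) by 44 mm tall, three holes 21 mm wide in a row along its y axis, at its middle and 62 mm to either side, one tool standing in each. Origin: centre of its underside.
- ball_center (a point): Not to be used: a grinding tool with the same shank and a ball head 31 mm in diameter, in the stand; this point is the ball's centre, z axis along the tool.
- cone_center (a point): Not to be used: a grinding tool with the same shank and a pointed cone head 32 mm wide and 34 mm tall, in the stand; this point lies in the cone, 30 mm above the collar's underside, z axis along the tool.

How it is judged (in metres and radians):
On the way, in this order (a step that is already met when the one before it is completed fails the run):
1. the drum's shank stands in the spindle's socket, let go, its collar not yet home (2.5 to 12 mm off the face) (z of drum_center in the frame of spindle_mouth between 0.0325 and 0.042 m and x of drum_center in the frame of spindle_mouth between -0.007 and 0.007 m and y of drum_center in the frame of spindle_mouth between -0.007 and 0.007 m and angle between the z axis of drum_center and the z axis of spindle_mouth, either way round below 0.15 rad and contact force between the fingers and drum below 0.1 N), for 0.2 s.
2. the bar taps the drum with 4 N or more (contact force between bar and drum above 4 N).
At the end, for the whole second after the job is handed in: The drum sits in the spindle's socket with its collar within 2 mm of the face, within 3 mm of the axis and within 0.05 rad of it; the bar stands upright (within 0.1 rad) on the bench; the ball and cone tools are within 20 mm of where they started; all at rest (z of drum_center in the frame of spindle_mouth between 0.027 and 0.032 m and x of drum_center in the frame of spindle_mouth between -0.003 and 0.003 m and y of drum_center in the frame of spindle_mouth between -0.003 and 0.003 m and angle between the z axis of drum_center and the z axis of spindle_mouth, either way round below 0.05 rad and linear speed of drum below 0.01 m/s and angle between bar_center's own z axis and vertical below 0.1 rad and height (world z) of bar_center between 0.055 and 0.065 m and linear speed of bar below 0.02 m/s and distance of each of ball_center, cone_center from where it was at the start of the episode below 0.02 m); the robot touches nothing.
It fails at once if the ball or cone tool is pulled out of the stand or knocked over (distance of any of ball_center, cone_center from where it was at the start of the episode above 0.03 m).
It also fails if it takes over 72 s, if anything falls off the work surface, if the arm or the gripper's body presses on something with over 40 N, if the wrist force passes 120 N, or if a joint passes its speed limit or range.

ROBOT

A 6-joint arm with a two-finger parallel gripper is mounted at the origin on the work surface. World frame = base frame: x ahead of the robot, y to its left, z up, the work surface at z = 0. Lengths are in m, angles in degrees, forces in N, time in s.
With the tool pointing down it reaches from about 0.25 to 0.725 m from the base axis. Payload 9.7 kg.
Tool frame: the origin (TCP) lies between the finger pads; the fingertips stand 11 mm ahead of it and the grasp point (between the pads) lies 8 mm behind it; z points along the fingers, x is the direction in which the jaws open and shut, and the axes are right-handed (so a half turn about z gives the same grasp; the last joint's range is limited). The gripper opens to 85 mm and grips with 20 to 120 N. Pads are 22 mm wide; open, the fingers measure 114 mm over their backs; the gripper's body (76 mm by 85 mm) begins 54 mm behind the grasp point. The pads swing forward as they close: fully open they stand 13 mm farther back than shut.
Start: joints at [-71.161, 4.979, 10.078, 95.1, 0, 90], TCP at [0.178, -0.521, 0.242] pointing down, gripper open.
Joint ranges: [-179.16, 179.16], [-48.56, 103.87], [-65.8, 70.77], [-126.05, 130.52], [-82.76, 87.17], [-180, 180]. Speed limits (degrees/s): [127.2, 127.2, 147.25, 180, 180, 180].

INTERFACE

Orientations are given as [roll, pitch, yaw] about the fixed x, y, z axes, in that order (R = Rz(yaw) Ry(pitch) Rx(roll)).
In Python, from workcell import get_obs, camera, job_done gives the robot as it stands.
- The arm moves only by the tool arm_command, never from a script. Its argument "increments" is a list of rows, each a list of 2 entries, a list of its own where there are three numbers: the shift along the tool's x, y, z in units of 25 mm (1.0 is 25 mm), then the turn about the tool's z in units of 6 degrees (1.0 is 6 degrees). In form: [[[dx, dy, dz], roll], ...]. A call has 1 to 5 rows; each row is the pose to reach, as a shift and turn from the pose measured when the call began, along the tool's axes at that moment; what a row does not reach only later rows make up. A row lasts 1/10 s, in which the tool goes at most 50 mm and 8.59 degrees, less where a joint would pass 70% of its speed; a pose out of reach is approached as far as the arm can. A call with a gripper value outside its range is refused whole. "claw" is the closure, from -1 (fully open) to 1 (shut), so that 0 is half open, set as the call begins (left out, the last holds). The fingers move at their own pace and stop on an object; "force" is the grip in N (left out, the last holds). Time passes only in rows, so rows that repeat a pose let the fingers close. It gives the time, the measured TCP pose, the force and the opening at its end, in the units of the state.
- get_obs(): the state, without advancing time (a new reading comes with each control period).
- camera(name): name is "scene" or "top" or "wrist"; returns a dict with "frame" (384x512x3 uint8, red, green, blue), "range_z" (384x512 float32, m along the optical axis (not along the pixel's ray), 0 where there is no reading), "K" (3x3 intrinsics, pixels), "R" (3x3) and "t" (3): a world point X has camera coordinates R X + t; the wrist camera has in their place "hand_eye" (4x4, takes a point from camera to tool coordinates, whose origin is the TCP and whose axes are the tool frame's). Camera axes: x right, y down, z forward; pixel columns grow to the right and rows downward; lengths in m; the calibration is good to about 2 mm. The wrist camera is an equidistant fisheye: a pixel r from the principal point sees the ray r / f radians off the axis. A picture is of the moment at which its call begins: read the wrist's pose just before it.
- job_done(): hands the job in, once; it reports no verdict.
The state is a dict: "time": time; "q": joint angles; "qd": joint speeds; "joint_efforts": joint torques, N m; "ee_pos": TCP position; "tcp_rot": TCP orientation; "wrist_force": force on the tool from outside, world axes, zero at the start; "torque": the same for the moment, N m; "opening": finger opening in m.
Only numpy, scipy, OpenCV 4.12 (cv2) and the standard library are available. Lean on these libraries where they do the work, as an engineer would, in place of code of your own. Each camera call takes 0.05 s, during which the arm holds its last target.

## Working session

There is one attempt and no reset: what is moved stays moved. The work goes in short steps, Python scripts to look and compute and a tool call to move; the robot and the scene stay as the last step left them, time stands still between calls to the robot, and variables do not carry over. Pictures are saved under pics/ and viewed, and the job is handed in when it is done.

Besides the shell and the picture viewer there is one more tool, called after "Emit:" as a command line: name --argument value ..., lists and objects as JSON in quotes. arm_command: Moves the arm, as the interface text tells. Its arguments: {"type":"object","properties":{"increments":{"type":"array"},"claw":{"type":"number"},"force":{"type":"number"}},"required":["increments"]}

```bash
mkdir -p pics; ls
cat > h.py <<'E'
import numpy as np, cv2, pickle
from workcell import get_obs, camera
def snap(n,tag):
    o=get_obs(); c=camera(n); c['obs']=o
    pickle.dump(c,open(f'pics/{tag}.pkl','wb'))
    cv2.imwrite(f'pics/{tag}.png',c['frame'][:,:,::-1]); return c
def load(tag): return pickle.load(open(f'pics/{tag}.pkl','rb'))
def cloud(c):
    z=c['range_z']; K=c['K']; v,u=np.mgrid[:z.shape[0],:z.shape[1]]
    X=np.stack([(u-K[0,2])/K[0,0]*z,(v-K[1,2])/K[1,1]*z,z],-1)
    W=(X-c['t'])@c['R']; W[z==0]=np.nan; return W
E
python3 - <<'E'
from h import *
np.set_printoptions(precision=4,suppress=True)
print(get_obs())
for n in ['scene','top','wrist']:
    c=snap(n,n+'0'); print(n,c['K'],c.get('R'),c.get('t'),c.get('hand_eye'))
E
```

```text
pics
{'time': 0.0, 'q': array([-71.1616,   5.0101,  10.0334,  95.0994,  -0.0009,  89.9985]), 'qd': array([ 0.0014, -0.0335, -0.065 , -0.0596,  0.1296,  0.0349]), 'joint_efforts': array([  0.0038, -52.0382,  46.4807,   0.0162,   0.0001,  -0.    ]), 'ee_pos': array([ 0.1775, -0.5203,  0.2416]), 'tcp_rot': array([179.9991,   0.0761, -71.1601]), 'wrist_force': array([ 0.1127, -0.0809, -0.654 ]), 'torque': array([-0.0368, -0.0337,  0.0229]), 'opening': 0.0852725251611193}
scene [[489.775    0.     259.5551]
 [  0.     489.775  188.1264]
 [  0.       0.       1.    ]] [[-0.0846  0.9963 -0.014 ]
 [ 0.5382  0.0339 -0.8422]
 [-0.8386 -0.0788 -0.5391]] [ 0.0388 -0.2006  1.7146] None
top [[399.9938   0.     254.7293]
 [  0.     399.9938 189.123 ]
 [  0.       0.       1.    ]] [[-0.0139 -0.9997 -0.0183]
 [-0.9903  0.0163 -0.1383]
 [ 0.1385  0.0162 -0.9902]] [0.0435 0.5852 1.1074] None
wrist [[297.3186   0.     260.2956]
 [  0.     297.3186 192.8651]
 [  0.       0.       1.    ]] None None [[ 1.     -0.0001  0.0015  0.0001]
 [-0.0004  0.9514  0.308  -0.0785]
 [-0.0014 -0.308   0.9514 -0.132 ]
 [ 0.      0.      0.      1.    ]]
```

View pics/scene0.png

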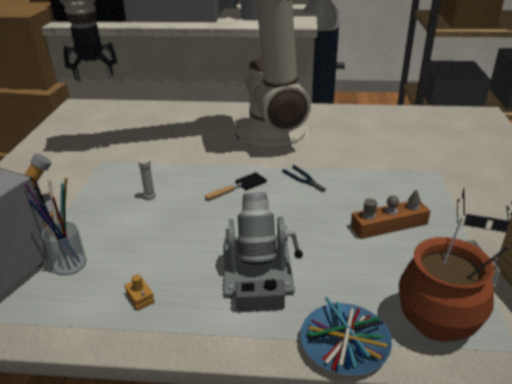

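View pics/top0.png

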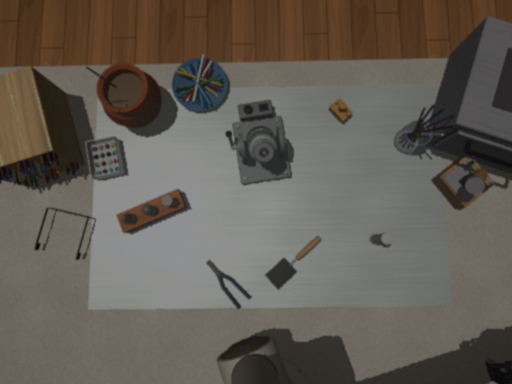

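View pics/wrist0.png

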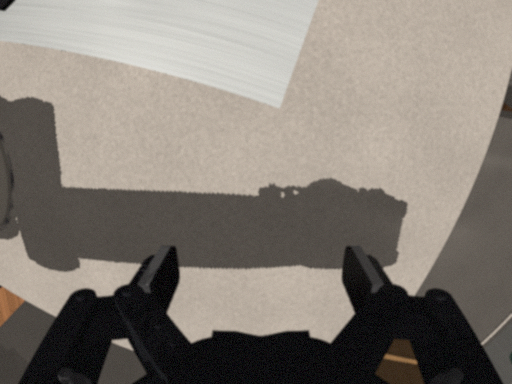

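Run:
```python
from h import *
np.set_printoptions(precision=4,suppress=True)
for n,(r0,r1,c0,c1) in {'top':(95,245,110,400)}.items():
    c=load(n+'0'); W=cloud(c)
    img=cv2.resize(c['frame'][r0:r1,c0:c1,::-1],None,fx=2.7,fy=2.7,interpolation=cv2.INTER_CUBIC); cv2.imwrite('pics/topz.png',img)
c=load('scene0'); cv2.imwrite('pics/scz.png',cv2.resize(c['frame'][150:310,130:440,::-1],None,fx=2.5,fy=2.5,interpolation=cv2.INTER_CUBIC))
W=cloud(load('top0')); 
for u,v in [(168,201),(150,210),(131,218),(384,239),(262,150),(261,145),(150,300),(300,200)]: print('top',(u,v),W[v,u])
W=cloud(load('scene0'))
for u,v in [(370,205),(392,202),(415,197),(146,163),(256,200),(256,205)]: print('scene',(u,v),W[v,u])
```

```text
top (168, 201) [0.5501 0.2729 0.0887]
top (150, 210) [0.5266 0.3238 0.0824]
top (131, 218) [0.5062 0.3797 0.071 ]
top (384, 239) [ 0.4378 -0.3039  0.1147]
top (262, 150) [0.6721 0.0123 0.1587]
top (261, 145) [0.6788 0.0147 0.1852]
top (150, 300) [ 0.2744  0.3413 -0.0005]
top (300, 200) [ 0.5572 -0.0984 -0.0026]
scene (370, 205) [0.5695 0.2749 0.089 ]
scene (392, 202) [0.5418 0.3313 0.0813]
scene (415, 197) [0.5147 0.3909 0.0804]
scene (146, 163) [ 0.4523 -0.3004  0.1176]
scene (256, 200) [0.6916 0.0146 0.1744]
scene (256, 205) [0.6967 0.0149 0.165 ]
```

View pics/topz.png

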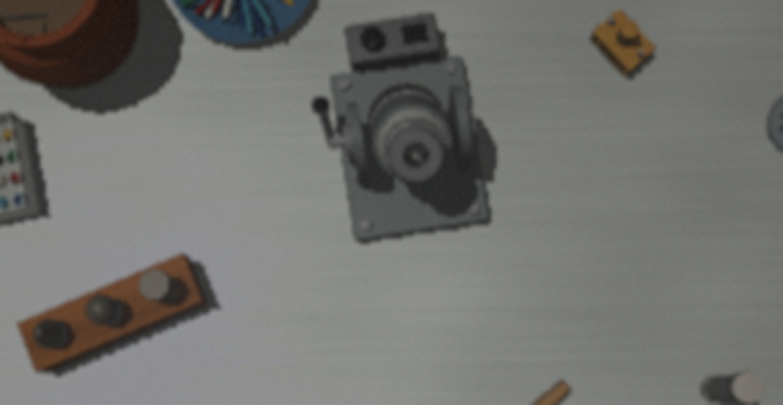

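View pics/scz.png

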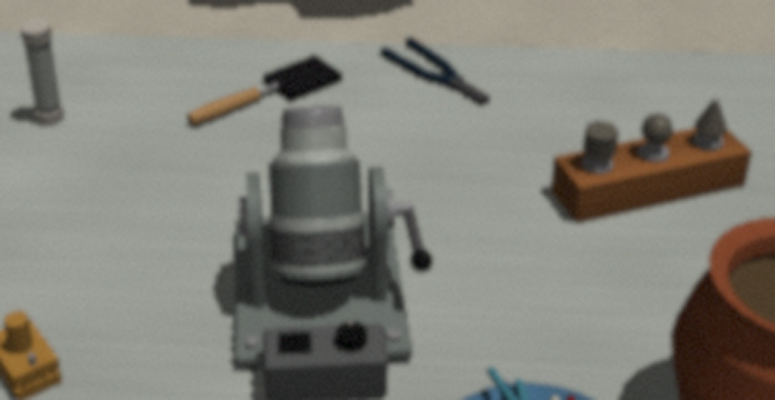

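```bash
cat >> h.py <<'E'
from scipy.spatial.transform import Rotation as Ro
def Rt(o): return Ro.from_euler('xyz',o['tcp_rot'],degrees=True).as_matrix()
def plan(pos,yaw):
    o=get_obs(); R=Rt(o); d=R.T@(np.array(pos)-o['ee_pos'])/0.025
    dy=(yaw-o['tcp_rot'][2]+180)%360-180
    print('t',o['time'],'pos',o['ee_pos'].round(4),'rot',o['tcp_rot'].round(2),'q6',round(o['q'][5],1),'F',o['wrist_force'].round(2),'open',round(o['opening'],4))
    print('incr',d.round(3),'roll',round(-dy/6,3))
E
python3 - <<'E'
from h import *
plan([0.6,0.013,0.36],90)
E
```

```text
t 0.15 pos [ 0.1776 -0.5204  0.2417] rot [-1.800e+02  6.000e-02 -7.116e+01] q6 90.0 F [-0.3   0.66 -0.17] open 0.0854
incr [-14.741 -22.882  -4.715] roll -26.86
```

Emit:
arm_command --increments '[[[-14.74, -22.88, -4.7], -26.9], [[-14.74, -22.88, -4.7], -26.9], [[-14.74, -22.88, -4.7], -26.9], [[-14.74, -22.88, -4.7], -26.9], [[-14.74, -22.88, -4.7], -26.9]]' --claw -1 --force 30

```text
time: 0.65
ee_pos: [0.3312, -0.3257, 0.285]
tcp_rot: [-180.0, -0.0, -27.9]
wrist_force: [0.8, -1.1, 0.3]
opening: 0.0857
```

```bash
python3 -c "
from h import *
plan([0.6,0.013,0.36],90)"
```

```text
t 0.65 pos [ 0.3312 -0.3257  0.285 ] rot [-1.7998e+02 -1.0000e-02 -2.7860e+01] q6 73.3 F [ 0.83 -1.12  0.27] open 0.0857
incr [  3.175 -17.003  -2.993] roll -19.643
```

Works as expected.

Emit:
arm_command --increments '[[[3.2, -17, -3], -19.64], [[3.2, -17, -3], -19.64], [[3.2, -17, -3], -19.64], [[3.2, -17, -3], -19.64], [[3.2, -17, -3], -19.64]]'

```text
time: 1.15
ee_pos: [0.4845, -0.1326, 0.3279]
tcp_rot: [-180.0, -0.0, 15.1]
wrist_force: [0.7, -1.4, -0.2]
opening: 0.0854
```

```bash
python3 -c "
from h import *
plan([0.6,0.013,0.36],90)"
```

```text
t 1.15 pos [ 0.4845 -0.1326  0.3279] rot [-1.800e+02 -2.000e-02  1.514e+01] q6 59.5 F [ 0.66 -1.39 -0.16] open 0.0854
incr [ 5.98  -4.413 -1.283] roll -12.476
```

Emit:
arm_command --increments '[[[6, -4.4, -1.3], -12.5], [[6, -4.4, -1.3], -12.5], [[6, -4.4, -1.3], -12.5], [[6, -4.4, -1.3], -12.5], [[6, -4.4, -1.3], -12.5]]'

```text
time: 1.65
ee_pos: [0.6032, 0.0167, 0.3583]
tcp_rot: [-179.9, 0.0, 58.3]
wrist_force: [0.3, -0.3, -0.4]
opening: 0.0853
```

Emit:
arm_command --increments '[[[0, 0, 0], -5.3], [[0, 0, 0], -5.3], [[0, 0, 0], -5.3], [[0, 0, 0], -5.3], [[0, 0, 0], -5.3]]'

```text
time: 2.15
ee_pos: [0.6032, 0.0168, 0.3578]
tcp_rot: [-179.8, -0.1, 90.2]
wrist_force: [-0.6, -0.5, 0.7]
opening: 0.0854
```

```bash
python3 -c "
from h import *
plan([0.6,0.013,0.36],90)
c=snap('wrist','w1'); print(c['hand_eye'])"
```

```text
t 2.15 pos [0.6032 0.0168 0.3578] rot [-1.7984e+02 -5.0000e-02  9.0240e+01] q6 1.3 F [-0.6  -0.53  0.71] open 0.0854
incr [-0.15  -0.13  -0.086] roll 0.041
[[ 9.99998620e-01  8.47259141e-04 -1.42924843e-03 -1.55938350e-04]
 [-3.67561820e-04  9.51708696e-01  3.07002318e-01 -7.89353593e-02]
 [ 1.62033868e-03 -3.07001368e-01  9.51707694e-01 -1.32010903e-01]
 [ 0.00000000e+00  0.00000000e+00  0.00000000e+00  1.00000000e+00]]
```

View pics/w1.png

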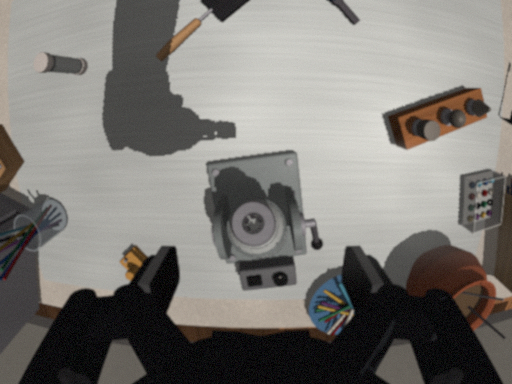

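```bash
cat >> h.py <<'E'
def wcloud(c):
    z=c['range_z'].astype(float); K=c['K']; v,u=np.mgrid[:z.shape[0],:z.shape[1]]
    a=(u-K[0,2])/K[0,0]; b=(v-K[1,2])/K[1,1]; th=np.hypot(a,b); s=np.where(th>1e-9,np.tan(th)/np.maximum(th,1e-9),1)
    X=np.stack([a*s*z,b*s*z,z],-1)
    H=c['hand_eye']; T=X@H[:3,:3].T+H[:3,3]; o=c['obs']
    W=T@Rt(o).T+o['ee_pos']; W[z==0]=np.nan; return W
def wproj(c,P):
    o=c['obs'];H=c['hand_eye']; T=(np.atleast_2d(P)-o['ee_pos'])@Rt(o); X=(T-H[:3,3])@H[:3,:3]
    r=np.hypot(X[:,0],X[:,1]); th=np.arctan2(r,X[:,2]); K=c['K']
    return np.stack([K[0,2]+K[0,0]*th*X[:,0]/r,K[1,2]+K[1,1]*th*X[:,1]/r],-1)
E
python3 - <<'E'
from h import *
np.set_printoptions(precision=4,suppress=True)
c=load('w1'); W=wcloud(c)
def zoom(tag,r0,r1,c0,c1,f):
    cv2.imwrite(f'pics/{tag}.png',cv2.resize(c['frame'][r0:r1,c0:c1,::-1],None,fx=f,fy=f,interpolation=cv2.INTER_CUBIC))
zoom('w1m',140,300,190,340,4); zoom('w1r',80,160,380,500,6)
for u,v in [(253,222),(253,205),(253,240),(236,222),(270,222),(253,130),(425,128),(452,115),(478,107),(44,62),(60,64)]: print((u,v),W[v,u])
# face plane: ransac
m=np.zeros(W.shape[:2],bool); m[195:250,225:285]=1
P=W[m]; P=P[~np.isnan(P).any(1)]; P=P[P[:,2]>0.13]
rng=np.random.default_rng(0); best=0
for i in range(3000):
    a=P[rng.choice(len(P),3,False)]; n=np.cross(a[1]-a[0],a[2]-a[0]); 
    if np.linalg.norm(n)<1e-6: continue
    n/=np.linalg.norm(n); n*=np.sign(n[2])
    if abs(np.degrees(np.arccos(n[2]))-30)>8: continue
    k=abs((P-a[0])@n)<0.0015
    if k.sum()>best: best=k.sum(); K=k
Q=P[K]; ce=Q.mean(0); n=np.linalg.svd(Q-ce)[2][2]; n*=np.sign(n[2])
print(len(P),best,ce,n,'lean',np.degrees(np.arccos(n[2])),'az',np.degrees(np.arctan2(n[1],n[0])))
E
```

```text
(253, 222) [0.6679 0.0077 0.1581]
(253, 205) [0.6441 0.0079 0.163 ]
(253, 240) [0.68   0.0082 0.1827]
(236, 222) [ 0.6624 -0.0118  0.1713]
(270, 222) [0.6613 0.0278 0.1733]
(253, 130) [0.5727 0.0041 0.0007]
(425, 128) [0.5501 0.2626 0.0877]
(452, 115) [0.5252 0.3206 0.0771]
(478, 107) [0.5049 0.38   0.0745]
(44, 62) [ 0.4421 -0.3029  0.1204]
(60, 64) [ 0.4437 -0.2988  0.0838]
2344 1099 [0.6625 0.008  0.1731] [-0.4924 -0.0653  0.8679] lean 29.782784416287377 az -172.44999812911973
```

View pics/w1m.png

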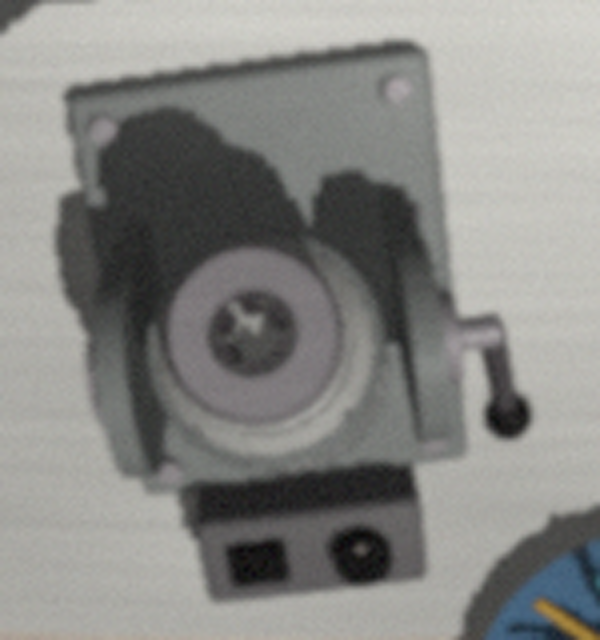

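View pics/w1r.png

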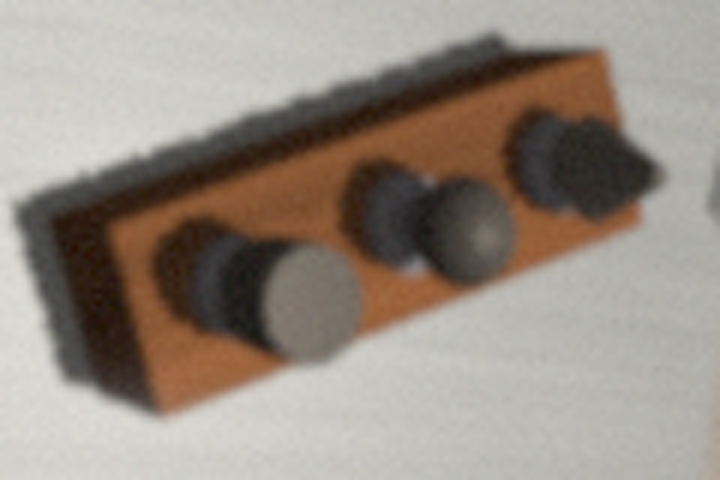

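```bash
cat >> h.py <<'E'
def wray(c,u,v):
    K=c['K']; a=(u-K[0,2])/K[0,0]; b=(v-K[1,2])/K[1,1]; th=np.hypot(a,b)
    d=np.array([np.sin(th)*a/th,np.sin(th)*b/th,np.cos(th)]); H=c['hand_eye'];R=Rt(c['obs'])
    return R@H[:3,3]+c['obs']['ee_pos'], R@(H[:3,:3]@d)
def pray(c,u,v):
    K=c['K']; d=np.array([(u-K[0,2])/K[0,0],(v-K[1,2])/K[1,1],1]); return -c['R'].T@c['t'], c['R'].T@d
def hitz(r,z): o,d=r; return o+d*(z-o[2])/d[2]
def hitp(r,p,n): o,d=r; return o+d*((p-o)@n)/(d@n)
E
python3 - <<'E'
from h import *
np.set_printoptions(precision=4,suppress=True)
c=load('w1'); n=np.array([-.4924,-.0653,.8679]); ce=np.array([.6625,.008,.1731])
for p in [(253,223),(253.2,223.3)]: print('mouth',hitp(wray(c,*p),ce,n))
print('drum top',hitz(wray(c,432,130),.087),'ball',hitz(wray(c,458,118),.074))
# base plate corners in w1m: TL(68,92) TR(418,42), BL(150,490), right edge (465,455)
for p in [(68,92),(425,45),(465,455),(150,492)]: print('base',hitz(wray(c,190+p[0]/4,140+p[1]/4),.012))
print('rack')
for p in [(108,220),(603,50),(640,222),(162,412)]: print(hitz(wray(c,380+p[0]/6,80+p[1]/6),.044))
t=load('top0')
print('top: drum',hitz(pray(t,110+155/2.7,95+285/2.7),.087),'bar',hitz(pray(t,110+747/2.7,95+387/2.7),.12),'mouth',hitp(pray(t,110+417/2.7,95+154/2.7),ce,n))
z=t['range_z'].copy(); W=cloud(t); P=W[130:175,240:285].reshape(-1,3); P=P[~np.isnan(P).any(1)]
k=abs((P-ce)@n)<.006; k&=np.linalg.norm(P-ce,axis=1)<.03; Q=P[k]; m=Q.mean(0); nn=np.linalg.svd(Q-m)[2][2]; print('top face',k.sum(),m,nn*np.sign(nn[2]))
E
```

```text
mouth [0.6627 0.0081 0.1732]
mouth [0.663  0.0083 0.1734]
drum top [0.5521 0.2764 0.087 ] ball [0.5287 0.3363 0.074 ]
base [ 0.6258 -0.0721  0.012 ]
base [0.6058 0.0749 0.012 ]
base [0.7952 0.1021 0.012 ]
base [ 0.8155 -0.0442  0.012 ]
rack
[0.5385 0.2356 0.044 ]
[0.4684 0.4106 0.044 ]
[0.5188 0.4317 0.044 ]
[0.5897 0.2574 0.044 ]
top: drum [0.5516 0.2749 0.087 ] bar [ 0.4394 -0.3094  0.12  ] mouth [0.6631 0.0062 0.1733]
top face 267 [0.6633 0.0088 0.172 ] [-0.4845 -0.0707  0.8719]
```

```bash
python3 -c "
from h import *
plan([0.552,0.2763,0.22],202)"
```

```text
t 2.2 pos [0.6032 0.0167 0.3579] rot [-1.7985e+02 -5.0000e-02  9.0000e+01] q6 1.6 F [ 0.55  0.11 -0.53] open 0.0857
incr [10.379 -2.034  5.531] roll -18.667
```

Emit:
arm_command --increments '[[[10.38, -2.03, 5.5], -18.67], [[10.38, -2.03, 5.5], -18.67], [[10.38, -2.03, 5.5], -18.67], [[10.38, -2.03, 5.5], -18.67], [[10.38, -2.03, 5.5], -18.67]]'

```text
time: 2.7
ee_pos: [0.5596, 0.2359, 0.2421]
tcp_rot: [-180.0, -0.1, 133.2]
wrist_force: [0.8, 0.1, 0.9]
opening: 0.0852
```

```bash
python3 -c "
from h import *
plan([0.552,0.2763,0.22],202)"
```

```text
t 2.7 pos [0.5596 0.2359 0.2421] rot [-1.7995e+02 -1.3000e-01  1.3323e+02] q6 -20.4 F [0.81 0.15 0.89] open 0.0852
incr [1.383 0.885 0.886] roll -11.461
```

Emit:
arm_command --increments '[[[1.38, 0.88, 0.89], -11.46], [[1.38, 0.88, 0.89], -11.46], [[1.38, 0.88, 0.89], -11.46], [[1.38, 0.88, 0.89], -11.46], [[1.38, 0.88, 0.89], -11.46]]'

```text
time: 3.2
ee_pos: [0.5518, 0.2763, 0.2197]
tcp_rot: [180.0, -0.1, 176.2]
wrist_force: [0.9, -0.7, 0.0]
opening: 0.0851
```

Emit:
arm_command --increments '[[[0, 0, 0], -4.3], [[0, 0, 0], -4.3], [[0, 0, 0], -4.3], [[0, 0, 0], -4.3]]'

```text
time: 3.6
ee_pos: [0.5518, 0.2763, 0.2196]
tcp_rot: [179.9, -0.1, -158.0]
wrist_force: [-0.3, -0.7, 0.1]
opening: 0.0853
```

```bash
python3 -c "
from h import *
plan([0.552,0.2763,0.062],202)
c=snap('wrist','w2')
print(wproj(c,[[.552,.2763,.087],[.5289,.3338,.074]]))"
```

```text
t 3.6 pos [0.5518 0.2763 0.2196] rot [ 1.7990e+02 -1.3000e-01 -1.5801e+02] q6 -85.4 F [-0.34 -0.71  0.11] open 0.0853
incr [-0.023 -0.013  6.302] roll -0.002
[[259.20534624 186.23833033]
 [259.15767217 239.6948762 ]]
```

View pics/w2.png

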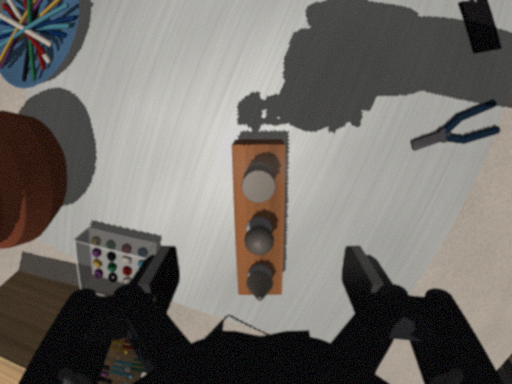

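Emit:
arm_command --increments '[[[0, 0, 2], 0], [[0, 0, 4], 0], [[0, 0, 5.4], 0], [[0, 0, 6.0], 0], [[0, 0, 6.3], 0]]'

```text
time: 4.15
ee_pos: [0.5509, 0.2761, 0.0611]
tcp_rot: [179.9, -0.2, -158.5]
wrist_force: [0.1, -0.3, 0.8]
opening: 0.085
```

Emit:
arm_command --increments '[[[0, 0, 0], 0], [[0, 0, 0], 0], [[0, 0, 0], 0], [[0, 0, 0], 0], [[0, 0, 0], 0]]' --claw 1 --force 30

```text
time: 4.65
ee_pos: [0.5517, 0.2765, 0.0628]
tcp_rot: [179.9, -0.1, -158.5]
wrist_force: [0.6, -1.2, 7.4]
opening: 0.0312
```

```bash
python3 -c "
from h import *
plan([0.552,0.2763,0.085],202)
c=snap('wrist','w3');c=snap('scene','s3');
cv2.imwrite('pics/s3z.png',cv2.resize(c['frame'][150:250,320:460,::-1],None,fx=5,fy=5,interpolation=cv2.INTER_CUBIC))"
```

```text
t 4.65 pos [0.5517 0.2765 0.0628] rot [ 1.7990e+02 -7.0000e-02 -1.5849e+02] q6 -84.9 F [ 0.64 -1.16  7.4 ] open 0.0312
incr [-0.005 -0.01  -0.89 ] roll -0.081
```

View pics/w3.png

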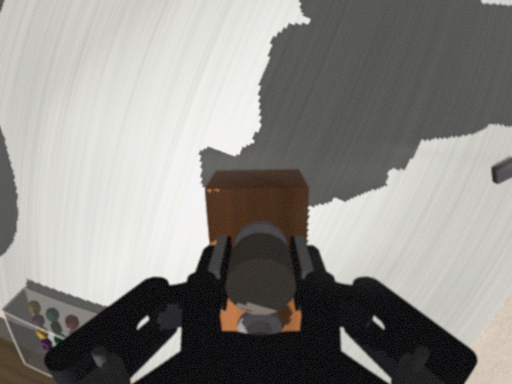

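View pics/s3z.png

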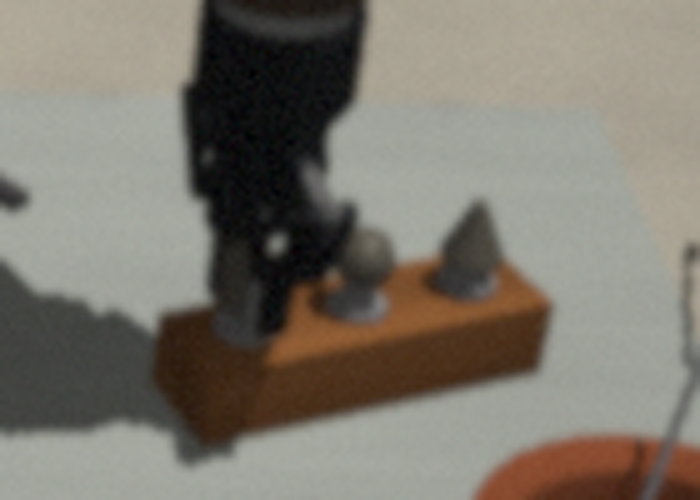

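Emit:
arm_command --increments '[[[0, 0, -0.35], 0], [[0, 0, -0.7], 0], [[0, 0, -0.7], 0]]'

```text
time: 5.05
ee_pos: [0.5524, 0.2769, 0.0823]
tcp_rot: [179.9, 0.1, -158.5]
wrist_force: [-0.5, -0.4, -1.2]
opening: 0.0315
```

```bash
python3 -c "
from h import *
plan([0.552,0.2763,0.085],202)
c=snap('scene','s4');
cv2.imwrite('pics/s4z.png',cv2.resize(c['frame'][150:250,320:460,::-1],None,fx=5,fy=5,interpolation=cv2.INTER_CUBIC))"
```

```text
t 5.05 pos [0.5524 0.2769 0.0823] rot [ 1.7989e+02  7.0000e-02 -1.5849e+02] q6 -84.9 F [-0.45 -0.39 -1.18] open 0.0315
incr [ 0.024 -0.014 -0.11 ] roll -0.081
```

View pics/s4z.png

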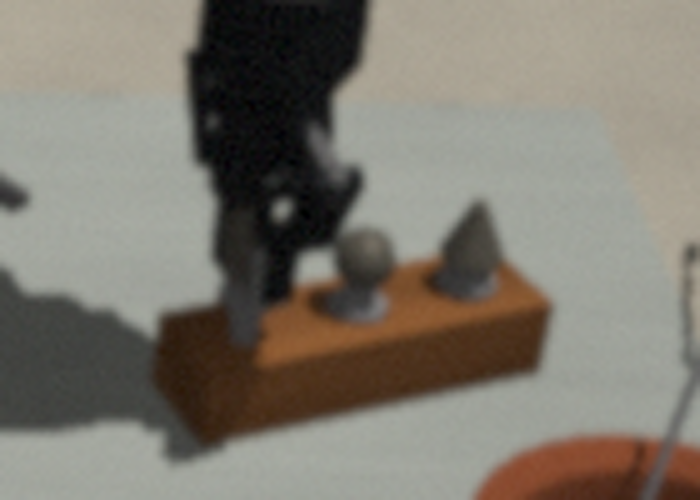

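Emit:
arm_command --increments '[[[0, -0.25, 0], 0], [[0, -0.5, 0.02], 0], [[0, -0.75, 0.05], 0], [[0, -1.0, 0.1], 0], [[0, -1.2, 0.13], 0]]'

```text
time: 5.6
ee_pos: [0.563, 0.2491, 0.0778]
tcp_rot: [179.8, 0.0, -158.5]
wrist_force: [-1.5, 6.7, -2.1]
opening: 0.031
```

```bash
python3 -c "
from h import *
plan([0.552,0.2763,0.085],202)
c=snap('wrist','w5')
c=snap('scene','s5');
cv2.imwrite('pics/s5z.png',cv2.resize(c['frame'][150:250,320:460,::-1],None,fx=5,fy=5,interpolation=cv2.INTER_CUBIC))"
```

```text
t 5.6 pos [0.563  0.2491 0.0778] rot [ 1.7977e+02  2.0000e-02 -1.5846e+02] q6 -87.8 F [-1.52  6.72 -2.11] open 0.031
incr [ 0.011  1.173 -0.281] roll -0.076
```

View pics/s5z.png

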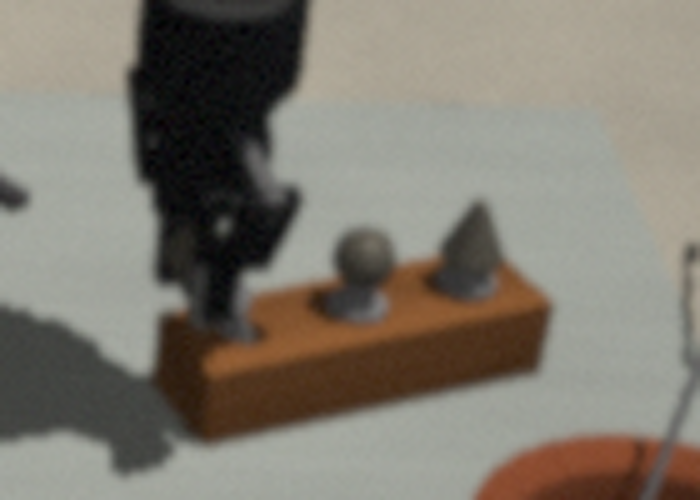

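View pics/w5.png

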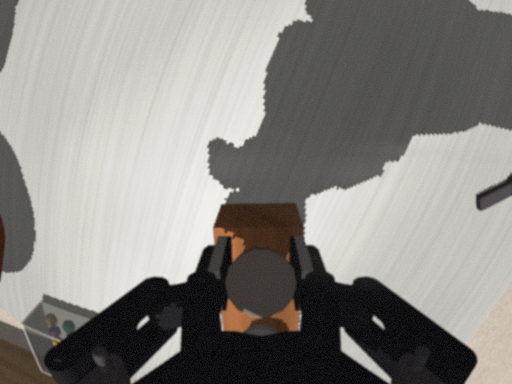

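Emit:
arm_command --increments '[[[0, -0.2, -0.35], 0], [[0, -0.4, -0.7], 0], [[0, -0.6, -2], 0], [[0, -0.6, -4], 0], [[0, -0.6, -4], 0]]'

```text
time: 6.2
ee_pos: [0.571, 0.2345, 0.1852]
tcp_rot: [179.8, 0.6, -158.5]
wrist_force: [-0.8, -0.1, -1.3]
opening: 0.0313
```

```bash
python3 -c "
from h import *
plan([0.552,0.2763,0.085],202)
c=snap('wrist','w6')
c=snap('scene','s6');
cv2.imwrite('pics/s6z.png',cv2.resize(c['frame'][120:220,300:440,::-1],None,fx=5,fy=5,interpolation=cv2.INTER_CUBIC))
c=load('w6');W=wcloud(c)
cv2.imwrite('pics/w6z.png',cv2.resize(c['frame'][220:370,190:330,::-1],None,fx=4,fy=4,interpolation=cv2.INTER_CUBIC))
T=(W-c['obs']['ee_pos'])@Rt(c['obs'])*1000
np.set_printoptions(precision=1,suppress=True)
for v in range(236,340,6): print(v,T[v,262])
"
```

```text
t 6.2 pos [0.571  0.2345 0.1852] rot [ 179.82    0.57 -158.53] q6 -89.2 F [-0.81 -0.06 -1.28] open 0.0313
incr [0.136 1.821 4.012] roll -0.089
236 [  2.2  55.3 141.4]
242 [  2.3  62.1 141.2]
248 [  1.2 -11.4  -7.5]
254 [  1.1 -14.4 -18.6]
260 [  1.1 -12.1 -19.8]
266 [  1.1  -9.4 -20.5]
272 [  1.1  -7.1 -21.8]
278 [  1.1  -4.7 -23. ]
284 [  1.1  -2.3 -24.2]
290 [  1.1   1.  -24.3]
296 [  1.1   3.1 -26. ]
302 [  1.1   5.6 -27.2]
308 [  1.1   6.9 -29.9]
314 [  1.1  11.3 -28.9]
320 [  2.5 162.  132.5]
326 [  2.4 156.  115.7]
332 [  2.4 159.5 109.5]
338 [  0.8 -10.7 -65.7]
```

View pics/s6z.png

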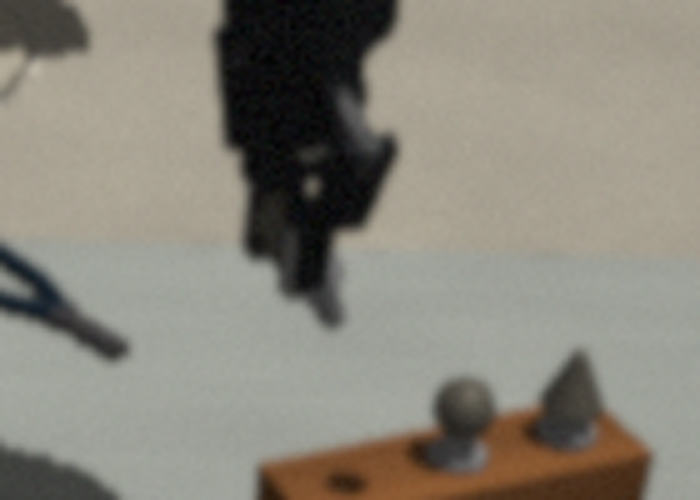

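View pics/w6z.png

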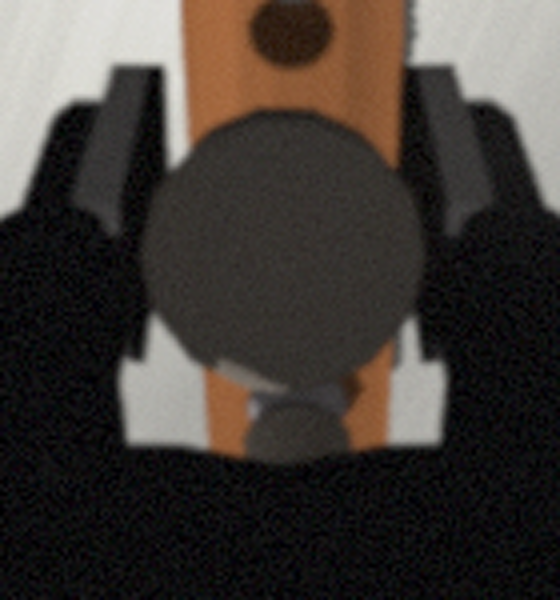

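```bash
cat >> h.py <<'E'
def drumface(c,vis=True):
    """plane of flat end in tool frame"""
    W=wcloud(c); T=(W-c['obs']['ee_pos'])@Rt(c['obs'])*1000
    k=(abs(T[...,0]-1)<13)&(abs(T[...,1])<17)&(T[...,2]>-50)&(T[...,2]<-2)
    P=T[k]; rng=np.random.default_rng(0); b=0
    for i in range(1500):
        a=P[rng.choice(len(P),3,False)]; n=np.cross(a[1]-a[0],a[2]-a[0]); l=np.linalg.norm(n)
        if l<20: continue
        kk=abs((P-a[0])@n/l)<1
        if kk.sum()>b: b=kk.sum(); B=kk
    Q=P[B]; m=Q.mean(0); n=np.linalg.svd(Q-m,full_matrices=False)[2][2]; n*=-np.sign(n[2])
    lean=np.degrees(np.arctan2(-n[1],-n[2])); side=np.degrees(np.arcsin(n[0]))
    if vis: print('n',len(P),b,'cent',m.round(1),'norm',n.round(3),'lean',lean.round(2),'side',side.round(2),'bounds',Q.min(0).round(1),Q.max(0).round(1))
    return m,n
E
python3 -c "
from h import *
drumface(load('w6'));drumface(load('w5'))
c=snap('wrist','w7');drumface(c)"
```

```text
n 3559 3058 cent [  0.8  -2.5 -24. ] norm [ 0.003 -0.427 -0.904] lean 25.3 side 0.15 bounds [-12.  -16.5 -31.3] [ 14.   12.2 -16.8]
n 3554 3059 cent [  0.8  -2.5 -24. ] norm [ 0.001 -0.443 -0.897] lean 26.29 side 0.03 bounds [-11.8 -16.3 -31.4] [ 14.   12.1 -16.4]
n 3563 3113 cent [  0.8  -2.5 -24. ] norm [-0.003 -0.431 -0.902] lean 25.53 side -0.17 bounds [-11.8 -16.2 -31.3] [ 13.9  12.1 -16.8]
```

```bash
sed -i 's/abs(T\[...,0\]-1)<13/abs(T[...,0])<19/; s/abs(T\[...,1\])<17/abs(T[...,1])<22/' h.py; python3 -c "
from h import *
for t in ['w5','w6','w7']: drumface(load(t))"
```

```text
n 5524 3462 cent [  0.3  -2.6 -24. ] norm [-0.006 -0.439 -0.899] lean 26.03 side -0.32 bounds [-18.8 -16.3 -31.4] [ 19.   12.1 -16.5]
n 5524 3470 cent [  0.2  -2.5 -24. ] norm [-0.008 -0.425 -0.905] lean 25.12 side -0.44 bounds [-18.8 -16.5 -31.3] [ 19.   12.3 -16.8]
n 5543 3521 cent [  0.4  -2.5 -24. ] norm [ 0.001 -0.428 -0.904] lean 25.37 side 0.04 bounds [-18.7 -16.2 -31.3] [ 18.7  12.1 -16.8]
```

```bash
cat >> h.py <<'E'
M=np.array([0.6629,0.0078,0.1732]); AZ=187.8; YAW=97.8
def nvec(lean): 
    a=np.radians(AZ); l=np.radians(lean); return np.array([np.sin(l)*np.cos(a),np.sin(l)*np.sin(a),np.cos(l)])
N=nvec(30)
def tcp_for_G(G,g):  # g: drum centre in tool frame (m); tool straight down at YAW
    R=Ro.from_euler('xyz',[180,0,YAW],degrees=True).as_matrix(); return G-R@np.array(g)
def tcp_for_tip(tipoff,lean,g): return tcp_for_G(M+tipoff*N+0.060*nvec(lean),g)
def tool_state(g,lean):
    o=get_obs(); G=o['ee_pos']+Rt(o)@np.array(g); d=G-M; tip=G-0.06*nvec(lean)-M
    ex=np.array([np.cos(np.radians(YAW)),np.sin(np.radians(YAW)),0]); ey=np.cross(N,ex)
    f=lambda d:np.round([d@ex*1e3,d@ey*1e3,d@N*1e3],2)
    print('G rel mouth (x,y,axial)',f(d),'tip',f(tip),'F axial',round(float(o['wrist_force']@N),2),'Fx',round(float(o['wrist_force']@ex),2),'Fy',round(float(o['wrist_force']@ey),2))
g0=[0.0002,0.0033,-0.0123]
E
python3 -c "
from h import *
a=tcp_for_tip(.03,25.4,g0); print(a, tcp_for_tip(.01,25.4,g0))
plan(a+[0,0,.03],YAW)"
```

```text
[0.61929846 0.00162546 0.24108088] [0.62920594 0.00298262 0.22376037]
t 6.35 pos [0.5689 0.2341 0.1775] rot [ 1.7981e+02  1.0000e-02 -1.5851e+02] q6 -89.2 F [-0.04 -0.36 -2.38] open 0.0312
incr [ 1.53  -9.378 -3.776] roll 17.281
```

Emit:
arm_command --increments '[[[1.53, -9.38, -3.8], 17.28], [[1.53, -9.38, -3.8], 17.28], [[1.53, -9.38, -3.8], 17.28], [[1.53, -9.38, -3.8], 17.28], [[1.53, -9.38, -3.8], 17.28]]'

```text
time: 6.85
ee_pos: [0.6177, 0.0052, 0.2683]
tcp_rot: [179.9, -0.3, 158.2]
wrist_force: [1.6, -0.2, -1.3]
opening: 0.031
```

```bash
python3 -c "
from h import *
a=tcp_for_tip(.03,25.4,g0)
plan(a+[0,0,.03],YAW)"
```

```text
t 6.85 pos [0.6177 0.0052 0.2683] rot [179.91  -0.26 158.2 ] q6 -67.8 F [ 1.6  -0.2  -1.29] open 0.031
incr [-0.112 -0.111 -0.111] roll 10.066
```

Emit:
arm_command --increments '[[[-0.11, -0.1, 0], 10.07], [[-0.11, -0.1, 0], 10.07], [[-0.11, -0.1, 0], 10.07], [[-0.11, -0.1, 0], 10.07], [[-0.11, -0.1, 0], 10.07]]'

```text
time: 7.35
ee_pos: [0.6189, 0.0016, 0.2661]
tcp_rot: [-179.7, -0.3, 115.2]
wrist_force: [-0.3, -0.7, -1.2]
opening: 0.0311
```

Emit:
arm_command --increments '[[[0, 0, 0], 2.9], [[0, 0, 0], 2.9], [[0, 0, 0], 2.9], [[0, 0, 0], 2.9]]'

```text
time: 7.75
ee_pos: [0.6187, 0.0014, 0.2649]
tcp_rot: [-179.6, -0.2, 98.0]
wrist_force: [0.2, -0.7, -2.0]
opening: 0.0311
```

```bash
python3 -c "
from h import *
a=tcp_for_tip(.015,25.4,g0)
plan(a,YAW); tool_state(g0,25.4)
c=snap('wrist','w8'); drumface(c)
snap('top','t8'); plan(a,YAW)"
```

```text
t 7.75 pos [0.6187 0.0014 0.2649] rot [-179.55   -0.2    98.01] q6 -7.9 F [ 0.16 -0.68 -2.01] open 0.0311
incr [-0.002  0.337  1.469] roll 0.036
G rel mouth (x,y,axial) [ -0.14 -16.23 110.68] tip [ -0.14 -11.42  50.87] F axial -1.78 Fx -0.7 Fy 0.95
n 5527 3505 cent [ -0.2  -2.5 -24. ] norm [ 0.001 -0.432 -0.902] lean 25.59 side 0.03 bounds [-19.  -16.3 -31.2] [ 19.   12.2 -16.7]
t 7.85 pos [0.6188 0.0015 0.2655] rot [-179.61   -0.2    97.99] q6 -7.9 F [ 0.17 -0.55 -1.65] open 0.0311
incr [-0.004  0.332  1.495] roll 0.031
```

View pics/w8.png

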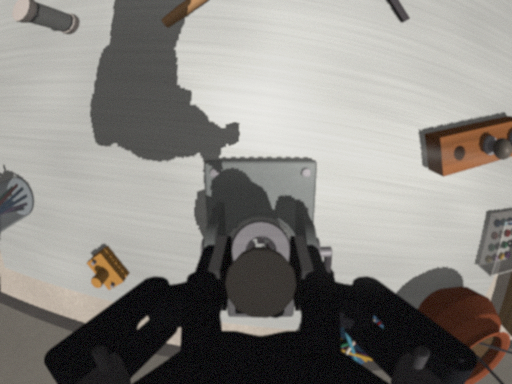

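```bash
python3 -c "
from h import *
c=load('w8'); im=cv2.resize(c['frame'][190:330,190:330,::-1],None,fx=5,fy=5,interpolation=cv2.INTER_CUBIC)
ex=np.array([np.cos(np.radians(YAW)),np.sin(np.radians(YAW)),0]); ey=np.cross(N,ex)
for r,col in [(.027,(0,255,0)),(.00825,(0,0,255))]:
    a=np.linspace(0,6.28,60); P=M+r*(np.cos(a)[:,None]*ex+np.sin(a)[:,None]*ey)
    for u,v in (wproj(c,P)-190)*5+2: cv2.circle(im,(int(u),int(v)),1,col,-1)
cv2.imwrite('pics/w8z.png',im)"
```

```text
(no output)
```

View pics/w8z.png

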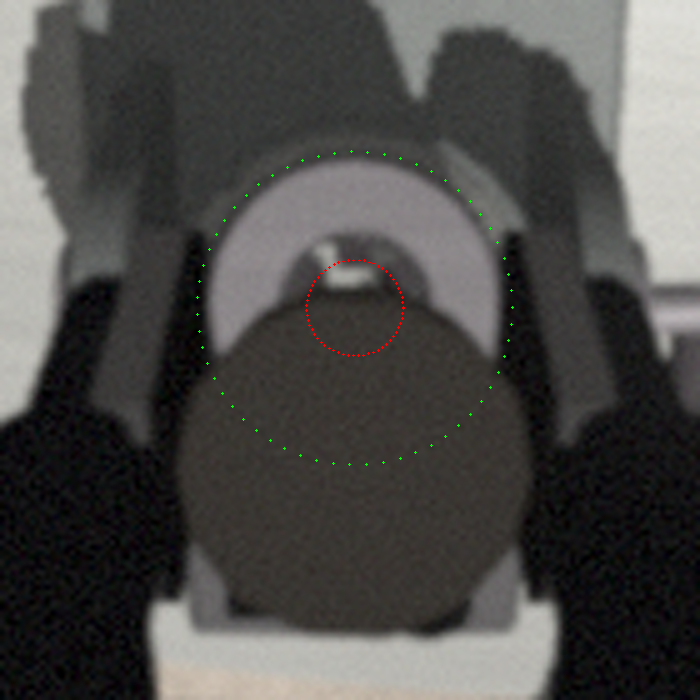

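Emit:
arm_command --increments '[[[0, 0.33, 0.8], 0.03], [[0, 0.33, 1.49], 0.03], [[0, 0.33, 1.49], 0.03]]'

```text
time: 8.15
ee_pos: [0.6259, 0.0027, 0.2254]
tcp_rot: [-179.4, -0.2, 97.9]
wrist_force: [-0.9, 0.9, -2.2]
opening: 0.0311
```

```bash
python3 -c "
from h import *
a=tcp_for_tip(-.008,25.4,g0)
tool_state(g0,25.4)
plan(a,YAW)"
```

```text
G rel mouth (x,y,axial) [ 0.17 -2.87 72.77] tip [ 0.17  1.94 12.96] F axial -1.57 Fx 0.98 Fy 1.75
t 8.15 pos [0.6259 0.0027 0.2254] rot [-179.37   -0.22   97.93] q6 -7.7 F [-0.85  0.87 -2.23] open 0.0311
incr [-0.012  0.499  0.683] roll 0.022
```

Emit:
arm_command --increments '[[[0, 0.2, 0.2], 0], [[0, 0.4, 0.45], 0], [[0, 0.5, 0.68], 0], [[0, 0.5, 0.68], 0]]'

```text
time: 8.55
ee_pos: [0.6383, 0.0046, 0.2073]
tcp_rot: [-179.3, -0.2, 98.0]
wrist_force: [-0.4, 0.3, -1.5]
opening: 0.0312
```

```bash
python3 -c "
from h import *
a=tcp_for_tip(-.008,25.4,g0)
tool_state(g0,25.4)
plan(a,YAW); c=snap('wrist','w9'); drumface(c); c=snap('scene','s9')
cv2.imwrite('pics/s9z.png',cv2.resize(c['frame'][110:250,190:330,::-1],None,fx=4.2,fy=4.2,interpolation=cv2.INTER_CUBIC))"
```

```text
G rel mouth (x,y,axial) [ 0.31 -4.62 50.81] tip [ 0.31  0.19 -8.99] F axial -1.08 Fx 0.37 Fy 1.07
t 8.55 pos [0.6383 0.0046 0.2073] rot [-179.3    -0.23   97.95] q6 -7.6 F [-0.43  0.31 -1.47] open 0.0312
incr [-0.014 -0.008 -0.037] roll 0.025
n 5528 3480 cent [ -0.3  -2.6 -24. ] norm [-0.004 -0.432 -0.902] lean 25.59 side -0.21 bounds [-18.9 -16.2 -31.5] [ 19.   12.1 -16.6]
```

View pics/s9z.png

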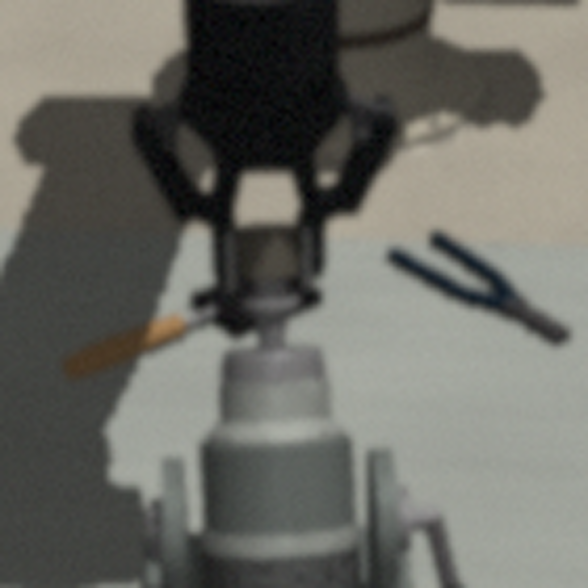

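Emit:
arm_command --increments '[[[-0.01, -0.05, 0.08], 0], [[-0.01, -0.1, 0.14], 0], [[-0.01, -0.12, 0.2], 0], [[-0.01, -0.12, 0.2], 0]]'

```text
time: 9.05
ee_pos: [0.6357, 0.0039, 0.2043]
tcp_rot: [-179.5, -0.2, 97.9]
wrist_force: [2.6, 0.3, 2.4]
opening: 0.0311
```

```bash
python3 -c "
from h import *
tool_state(g0,25.4)
plan(tcp_for_G(M+.044*N,g0),YAW); c=snap('wrist','w10'); drumface(c)"
```

```text
G rel mouth (x,y,axial) [-2.000e-02 -8.200e-01  4.961e+01] tip [ -0.02   3.99 -10.19] F axial 0.71 Fx -0.02 Fy -3.47
t 9.05 pos [0.6357 0.0039 0.2043] rot [-179.51   -0.21   97.94] q6 -7.7 F [2.63 0.34 2.35] open 0.0311
incr [-0.002  0.09   0.211] roll 0.024
n 5529 3491 cent [ -0.3  -2.7 -23.9] norm [ 0.001 -0.438 -0.899] lean 26.0 side 0.06 bounds [-18.9 -16.7 -31.2] [ 18.9  12.1 -16.6]
```

Emit:
arm_command --increments '[[[0, 0.03, 0.08], 0], [[0, 0.06, 0.16], 0], [[0, 0.08, 0.22], 0], [[0, 0.08, 0.22], 0]]'

```text
time: 9.5
ee_pos: [0.6381, 0.0043, 0.1989]
tcp_rot: [-179.6, -0.2, 98.0]
wrist_force: [3.6, 1.6, 4.8]
opening: 0.0309
```

```bash
python3 -c "
from h import *
tool_state(g0,25.4)
plan(tcp_for_G(M+.040*N,g0),YAW); c=snap('wrist','w11'); drumface(c)"
```

```text
G rel mouth (x,y,axial) [ 0.1  -0.24 43.75] tip [  0.1    4.57 -16.05] F axial 2.29 Fx 1.13 Fy -5.67
t 9.5 pos [0.6381 0.0043 0.1989] rot [-179.57   -0.22   97.95] q6 -7.6 F [3.58 1.63 4.82] open 0.0309
incr [-0.006  0.071  0.135] roll 0.025
n 5507 3471 cent [ -0.2  -2.8 -23.9] norm [-0.004 -0.461 -0.887] lean 27.45 side -0.21 bounds [-19.  -16.3 -31.7] [ 18.9  11.6 -16.3]
```

Emit:
arm_command --increments '[[[0, 0.03, 0.05], 0], [[0, 0.05, 0.09], 0], [[0, 0.06, 0.11], 0], [[0, 0.06, 0.11], 0]]'

```text
time: 9.95
ee_pos: [0.6399, 0.0047, 0.1966]
tcp_rot: [-179.6, -0.2, 98.0]
wrist_force: [2.5, 0.8, 6.4]
opening: 0.0314
```

```bash
python3 -c "
from h import *
tool_state(g0,28)
plan(tcp_for_G(M+.037*N,g0),YAW); c=snap('wrist','w12'); drumface(c)"
```

```text
G rel mouth (x,y,axial) [ 0.17 -0.65 40.78] tip [  0.17   1.45 -19.19] F axial 4.25 Fx 0.47 Fy -5.49
t 9.95 pos [0.6399 0.0047 0.1966] rot [-179.63   -0.21   97.96] q6 -7.6 F [2.54 0.82 6.42] open 0.0314
incr [-0.009  0.057  0.144] roll 0.027
n 5506 3540 cent [ -0.3  -2.8 -24. ] norm [-0.008 -0.457 -0.889] lean 27.19 side -0.43 bounds [-18.9 -16.5 -31.8] [ 19.   11.8 -16.3]
```

Emit:
arm_command --increments '[[[0, 0.0, 0.03], 0], [[0, 0.0, 0.06], 0], [[0, 0.01, 0.09], 0], [[0, 0.01, 0.09], 0]]' --force 20

```text
time: 10.4
ee_pos: [0.6404, 0.0047, 0.1948]
tcp_rot: [-179.7, -0.2, 98.0]
wrist_force: [2.8, 0.0, 6.0]
opening: 0.0315
```

```bash
python3 -c "
from h import *
tool_state(g0,28)
plan(tcp_for_G(M+.037*N,g0),YAW); c=snap('wrist','w13'); drumface(c)"
```

```text
G rel mouth (x,y,axial) [ 0.18 -0.23 38.98] tip [  0.18   1.87 -20.98] F axial 3.8 Fx -0.35 Fy -5.42
t 10.4 pos [0.6404 0.0047 0.1948] rot [-179.7    -0.21   97.96] q6 -7.6 F [2.82 0.03 6.  ] open 0.0315
incr [-0.009  0.035  0.074] roll 0.027
n 5510 3513 cent [ -0.3  -2.9 -24. ] norm [ 0.    -0.463 -0.886] lean 27.6 side 0.01 bounds [-18.9 -16.1 -31.8] [ 19.   11.7 -16.3]
```

Emit:
arm_command --increments '[[[0, 0.01, 0.03], 0], [[0, 0.01, 0.06], 0], [[0, 0.01, 0.08], 0], [[0, 0.01, 0.08], 0]]'

```text
time: 10.85
ee_pos: [0.641, 0.0048, 0.1934]
tcp_rot: [-179.8, -0.2, 98.0]
wrist_force: [1.8, 0.2, 6.4]
opening: 0.0313
```

```bash
python3 -c "
from h import *
tool_state(g0,28)
plan(tcp_for_G(M+.037*N,g0),YAW); c=snap('wrist','w14'); drumface(c)"
```

```text
G rel mouth (x,y,axial) [ 0.16 -0.05 37.5 ] tip [  0.16   2.05 -22.46] F axial 4.65 Fx -0.03 Fy -4.79
t 10.85 pos [0.641  0.0048 0.1934] rot [-179.78   -0.2    97.96] q6 -7.6 F [1.81 0.22 6.42] open 0.0313
incr [-0.008  0.01   0.019] roll 0.027
n 5500 3477 cent [ -0.4  -2.9 -24. ] norm [-0.002 -0.474 -0.881] lean 28.27 side -0.12 bounds [-18.9 -16.3 -31.9] [ 18.8  11.5 -16.2]
```

Emit:
arm_command --increments '[[[0, 0, 0], 0], [[0, 0, 0], 0], [[0, 0, 0], 0], [[0, 0, 0], 0]]' --claw -0.5

```text
time: 11.3
ee_pos: [0.6407, 0.0048, 0.1928]
tcp_rot: [-179.7, -0.2, 98.0]
wrist_force: [-0.5, 0.2, 0.3]
opening: 0.0639
```

```bash
cat >> h.py <<'E'
def drumrel(c):
    m,n=drumface(c); o=c['obs']; R=Rt(o); w=R@n; 
    ang=np.degrees(np.arccos(w@N)); print('axis world',w.round(3),'angle to N',ang.round(2)); return w
E
python3 -c "
from h import *
tool_state(g0,28)
c=snap('wrist','w15'); drumrel(c); c=snap('scene','s15')
cv2.imwrite('pics/s15z.png',cv2.resize(c['frame'][110:250,190:330,::-1],None,fx=4.2,fy=4.2,interpolation=cv2.INTER_CUBIC))"
```

```text
G rel mouth (x,y,axial) [ 0.19  0.5  37.15] tip [  0.19   2.59 -22.81] F axial 0.47 Fx 0.26 Fy 0.27
n 3841 3336 cent [ -0.2  -4.7 -22.1] norm [-0.006 -0.525 -0.851] lean 31.67 side -0.34 bounds [-16.  -17.9 -30.8] [ 15.5   9.  -13.5]
axis world [-0.514 -0.081  0.854] angle to N 1.5
```

View pics/w15.png

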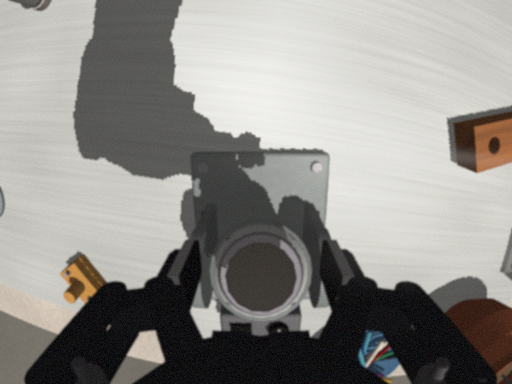

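View pics/s15z.png

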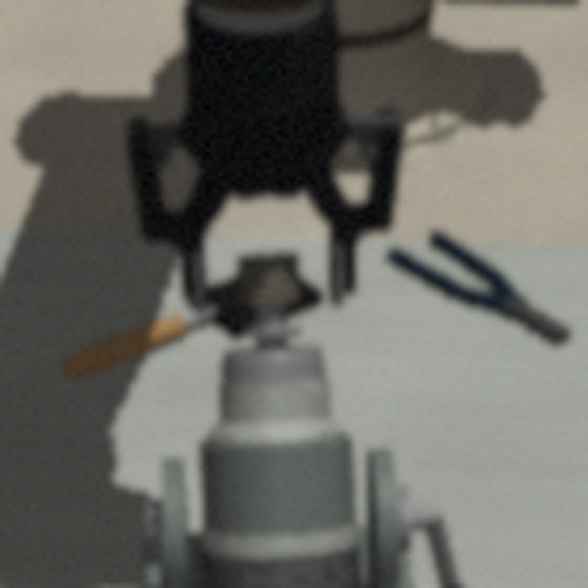

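Emit:
arm_command --increments '[[[0, 0, -0.5], 0], [[0, 0, -1.5], 0], [[0, 0, -3], 0], [[0, 0, -4], 0]]'

```text
time: 11.8
ee_pos: [0.6412, 0.0045, 0.2965]
tcp_rot: [-179.9, -0.2, 98.0]
wrist_force: [-0.4, 0.5, -0.1]
opening: 0.064
```

```bash
python3 -c "
from h import *
plan([.442,-.305,.25],7.8)
c=snap('wrist','w16'); m,n=drumface(c,False) if 0 else (0,0)
W=wcloud(c); D=W-M; ax=D@N; r=np.linalg.norm(D-ax[...,None]*N,axis=-1); k=(r<.025)&(ax>.03)&(ax<.075); P=W[k]
P=P[(P-M)@N>.04]; rng=np.random.default_rng(0);b=0
for i in range(800):
    a=P[rng.choice(len(P),3,False)]; q=np.cross(a[1]-a[0],a[2]-a[0]); l=np.linalg.norm(q)
    if l<2e-5: continue
    kk=abs((P-a[0])@q/l)<.001
    if kk.sum()>b: b=kk.sum();B=kk
Q=P[B]; m=Q.mean(0); n=np.linalg.svd(Q-m,full_matrices=False)[2][2]; n*=np.sign(n[2]); G=m-.013*n-M
print(len(P),b,'face c',m.round(4),'ang',np.degrees(np.arccos(n@N)).round(2),'axial G',(G@N*1e3).round(2),'lat',((G-(G@N)*N)*1e3).round(1))
"
```

```text
t 11.8 pos [0.6412 0.0045 0.2965] rot [-179.88   -0.19   97.96] q6 -7.6 F [-0.41  0.52 -0.06] open 0.064
incr [-11.163  -9.602   1.845] roll 15.027
1354 1133 face c [0.6365 0.0038 0.2152] ang 1.5 axial G 36.72 lat [-1.5 -0.7 -0.9]
```

View pics/w16.png

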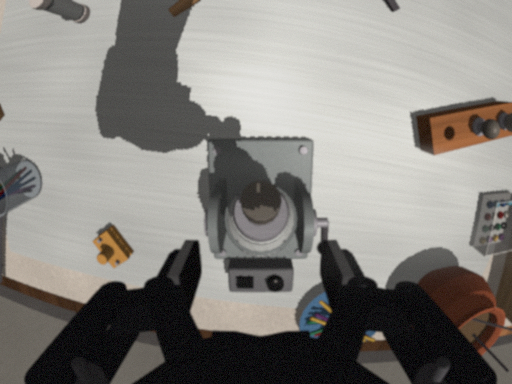

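Emit:
arm_command --increments '[[[-11.16, -9.6, 1.8], 15.03], [[-11.16, -9.6, 1.8], 15.03], [[-11.16, -9.6, 1.8], 15.03], [[-11.16, -9.6, 1.8], 15.03], [[-11.16, -9.6, 1.8], 15.03]]' --claw -1

```text
time: 12.35
ee_pos: [0.5057, -0.206, 0.2674]
tcp_rot: [-179.8, -0.2, 54.7]
wrist_force: [0.8, -1.3, 0.6]
opening: 0.0856
```

```bash
python3 -c "
from h import *
plan([.442,-.305,.25],7.8)"
```

```text
t 12.35 pos [ 0.5057 -0.206   0.2674] rot [-1.7984e+02 -1.6000e-01  5.4660e+01] q6 13.1 F [ 0.84 -1.34  0.59] open 0.0856
incr [-4.707  0.215  0.681] roll 7.809
```

Emit:
arm_command --increments '[[[-4.7, 0.2, 0.7], 7.8], [[-4.7, 0.2, 0.7], 7.8], [[-4.7, 0.2, 0.7], 7.8], [[-4.7, 0.2, 0.7], 7.8], [[-4.7, 0.2, 0.7], 7.8]]'

```text
time: 12.85
ee_pos: [0.4411, -0.3055, 0.2503]
tcp_rot: [-179.8, -0.0, 11.6]
wrist_force: [0.2, -0.1, 0.6]
opening: 0.0854
```

```bash
python3 -c "
from h import *
plan([.442,-.305,.25],7.8)
c=snap('wrist','w17'); W=wcloud(c); k=(W[...,2]>.112)&(W[...,2]<.128)&(np.hypot(W[...,0]-.442,W[...,1]+.305)<.03); P=W[k]; print(k.sum(),P.min(0),P.max(0),(P.min(0)+P.max(0))/2,P.mean(0)); print(wproj(c,[[.442,-.305,.12]]))"
```

```text
t 12.85 pos [ 0.4411 -0.3055  0.2503] rot [-1.7979e+02 -3.0000e-02  1.1550e+01] q6 43.7 F [ 0.16 -0.1   0.56] open 0.0854
incr [ 0.039 -0.012  0.01 ] roll 0.625
903 [ 0.42452655 -0.32640171  0.11205356] [ 0.4556454  -0.29520478  0.12299143] [ 0.44008597 -0.31080324  0.11752249] [ 0.43997333 -0.3097268   0.12003163]
[[261.65520195 186.33962157]]
```

View pics/w17.png

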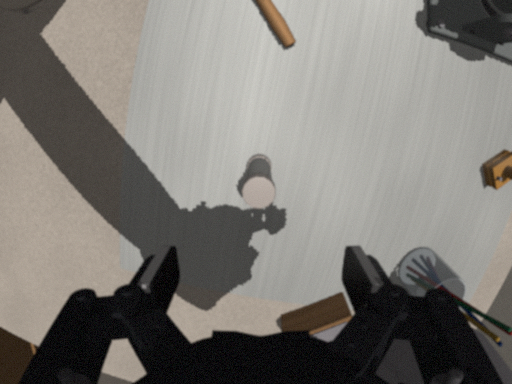

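```bash
python3 -c "
from h import *
plan([.4398,-.3097,.14],7.8)"
```

```text
t 12.9 pos [ 0.4414 -0.3052  0.2503] rot [-1.7979e+02 -3.0000e-02  1.1060e+01] q6 44.2 F [-0.15 -0.48  0.64] open 0.0861
incr [-0.1    0.182  4.411] roll 0.543
```

Emit:
arm_command --increments '[[[-0.1, 0.18, 0], 0.5], [[-0.1, 0.18, 1], 0.5], [[-0.1, 0.18, 2.8], 0.5], [[-0.1, 0.18, 4.0], 0.5], [[-0.1, 0.18, 4.0], 0.5]]'

```text
time: 13.4
ee_pos: [0.4382, -0.3084, 0.1467]
tcp_rot: [-179.5, 0.2, 8.2]
wrist_force: [-0.3, 0.6, -0.7]
opening: 0.0853
```

```bash
python3 -c "
from h import *
plan([.4398,-.3097,.068],7.8)"
```

```text
t 13.4 pos [ 0.4382 -0.3084  0.1467] rot [-179.54    0.24    8.23] q6 46.5 F [-0.25  0.63 -0.67] open 0.0853
incr [0.067 0.084 3.147] roll 0.071
```

Emit:
arm_command --increments '[[[0.07, 0.08, 1], 0], [[0.07, 0.08, 2.2], 0], [[0.07, 0.08, 2.9], 0], [[0.07, 0.08, 3.12], 0], [[0.07, 0.08, 3.12], 0]]'

```text
time: 13.9
ee_pos: [0.4403, -0.3098, 0.07]
tcp_rot: [-179.6, 0.2, 8.3]
wrist_force: [-0.2, -0.9, 0.5]
opening: 0.0855
```

```bash
python3 -c "
from h import *
plan([.4398,-.3097,.068],7.8); snap('wrist','w18')"
```

```text
t 13.9 pos [ 0.4403 -0.3098  0.07  ] rot [-179.57    0.2     8.29] q6 46.5 F [-0.21 -0.86  0.53] open 0.0855
incr [-0.02  -0.007  0.079] roll 0.082
```

View pics/w18.png

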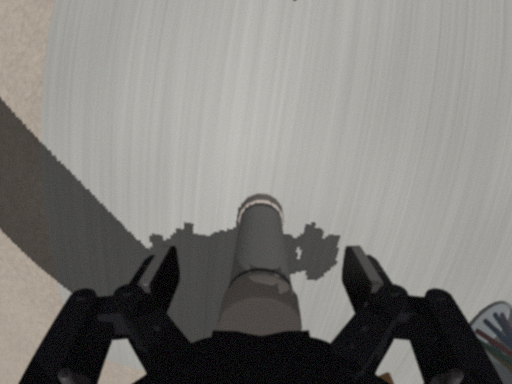

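Emit:
arm_command --increments '[[[0, 0, 0], 0], [[0, 0, 0], 0], [[0, 0, 0], 0], [[0, 0, 0], 0], [[0, 0, 0], 0]]' --claw 1 --force 40

```text
time: 14.45
ee_pos: [0.4406, -0.3101, 0.0711]
tcp_rot: [-179.6, 0.2, 8.3]
wrist_force: [-2.5, 0.8, 3.9]
opening: 0.0273
```

Emit:
arm_command --increments '[[[0, 0, -0.3], 0], [[0, 0, -1], 0], [[0, 0, -2.5], 0], [[0, 0, -4], 0], [[0, 0, -4], 0]]' --force 80

```text
time: 14.95
ee_pos: [0.4424, -0.3118, 0.1766]
tcp_rot: [-179.9, -0.2, 8.3]
wrist_force: [-0.5, -0.2, -2.1]
opening: 0.0266
```

```bash
python3 -c "
from h import *
plan([.4398,-.3097,.068],7.8); c=snap('scene','s19')
cv2.imwrite('pics/s19z.png',cv2.resize(c['frame'][60:220,70:230,::-1],None,fx=3.7,fy=3.7,interpolation=cv2.INTER_CUBIC))"
```

```text
t 14.95 pos [ 0.4424 -0.3118  0.1766] rot [-1.7992e+02 -1.6000e-01  8.2800e+00] q6 46.5 F [-0.5  -0.2  -2.08] open 0.0266
incr [-0.104 -0.091  4.343] roll 0.079
```

View pics/s19z.png

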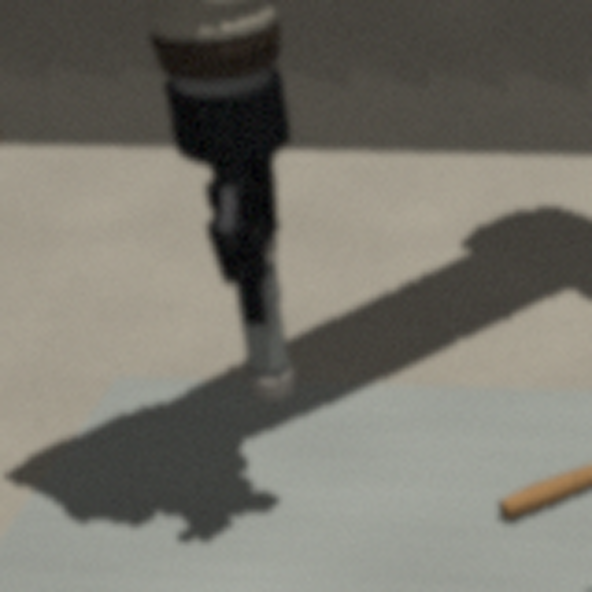

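```bash
cat >> h.py <<'E'
F0=np.array([.6365,.0038,.2152]); HL=np.array([np.cos(np.radians(AZ)),np.sin(np.radians(AZ)),0])
def bartcp(off,dx=0.016,L=0.071): return F0+dx*HL+[0,0,L]+off*N
def barstate(dx=0.016,L=0.071):
    o=get_obs(); d=o['ee_pos']-bartcp(0,dx,L); ex=np.array([np.cos(np.radians(YAW)),np.sin(np.radians(YAW)),0]); ey=np.cross(N,ex)
    f=o['wrist_force']; print('bar edge rel face: x,y,axial mm',np.round([d@ex*1e3,d@ey*1e3,d@N*1e3],2),'F ax',round(f@N,2),'x',round(f@ex,2),'y',round(f@ey,2),'torque',o['torque'].round(3))
E
python3 -c "
from h import *
a=bartcp(.03);print(a);plan(a,7.8)"
```

```text
[ 6.05786817e-01 -4.07182745e-04  3.12180762e-01]
t 15.0 pos [ 0.4419 -0.3114  0.1737] rot [-1.798e+02 -3.000e-02  8.280e+00] q6 46.5 F [ 1.22  0.67 -3.9 ] open 0.0267
incr [  8.281 -11.383  -5.495] roll 0.079
```

Emit:
arm_command --increments '[[[0, 0, -2], 0], [[2, -3, -4], 0], [[4, -5.5, -5.5], 0], [[6, -8.2, -5.5], 0.08], [[7.2, -9.9, -5.5], 0.08]]'

```text
time: 15.5
ee_pos: [0.5283, -0.1461, 0.2905]
tcp_rot: [-179.8, -0.0, 7.7]
wrist_force: [1.0, -0.3, -2.4]
opening: 0.027
```

```bash
python3 -c "
from h import *
plan(bartcp(.015),7.8)"
```

```text
t 15.5 pos [ 0.5283 -0.1461  0.2905] rot [-179.79   -0.      7.73] q6 66.7 F [ 1.05 -0.32 -2.36] open 0.027
incr [ 4.155 -5.358 -0.33 ] roll -0.011
```

Emit:
arm_command --increments '[[[1.2, -1.6, -0.8], 0], [[2.4, -3.2, -0.8], 0], [[3.5, -4.6, -0.7], 0], [[4.0, -5.36, -0.5], 0], [[4.0, -5.36, -0.5], 0]]'

```text
time: 16.0
ee_pos: [0.6102, 0.0032, 0.3001]
tcp_rot: [-179.7, 0.2, 8.0]
wrist_force: [0.3, -0.9, -2.9]
opening: 0.0269
```

```bash
python3 -c "
from h import *
barstate()
plan(bartcp(.005),7.8); c=snap('wrist','w20')
c=snap('scene','s20')
cv2.imwrite('pics/s20z.png',cv2.resize(c['frame'][110:250,190:330,::-1],None,fx=4.2,fy=4.2,interpolation=cv2.INTER_CUBIC))"
```

```text
bar edge rel face: x,y,axial mm [ 2.96  1.86 17.08] F ax -2.61 x -0.9 y 1.3 torque [-0.03   0.026 -0.044]
t 16.0 pos [0.6102 0.0032 0.3001] rot [-179.72    0.25    7.95] q6 82.2 F [ 0.3  -0.86 -2.91] open 0.0269
incr [0.307 0.121 0.38 ] roll 0.025
```

View pics/w20.png

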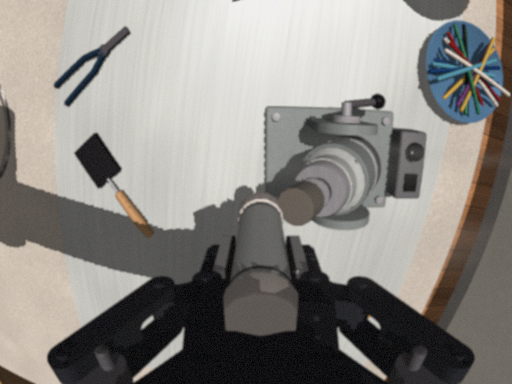

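View pics/s20z.png

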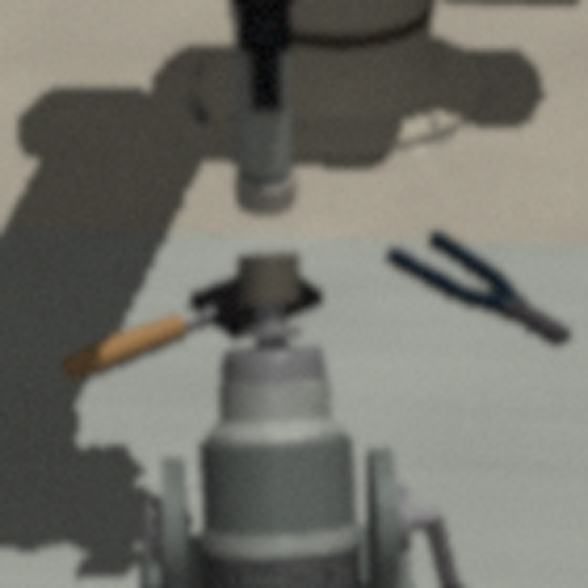

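Emit:
arm_command --increments '[[[0.15, 0.12, 0.1], 0], [[0.3, 0.12, 0.3], 0], [[0.3, 0.12, 0.38], 0], [[0.3, 0.12, 0.38], 0]]'

```text
time: 16.5
ee_pos: [0.6168, -0.0022, 0.2917]
tcp_rot: [-179.8, 0.2, 7.7]
wrist_force: [-0.1, -0.6, -3.3]
opening: 0.0272
```

```bash
python3 -c "
from h import *
barstate()
plan(bartcp(.0),7.8); c=snap('wrist','w21')
cv2.imwrite('pics/w21z.png',cv2.resize(c['frame'][150:290,210:380,::-1],None,fx=4,fy=4,interpolation=cv2.INTER_CUBIC))"
```

```text
bar edge rel face: x,y,axial mm [-3.23  0.97  6.95] F ax -2.73 x -0.61 y 1.83 torque [ 0.017 -0.074  0.026]
t 16.5 pos [ 0.6168 -0.0022  0.2917] rot [-179.78    0.21    7.74] q6 82.0 F [-0.13 -0.63 -3.28] open 0.0272
incr [ 0.173 -0.129  0.221] roll -0.009
```

View pics/w21z.png

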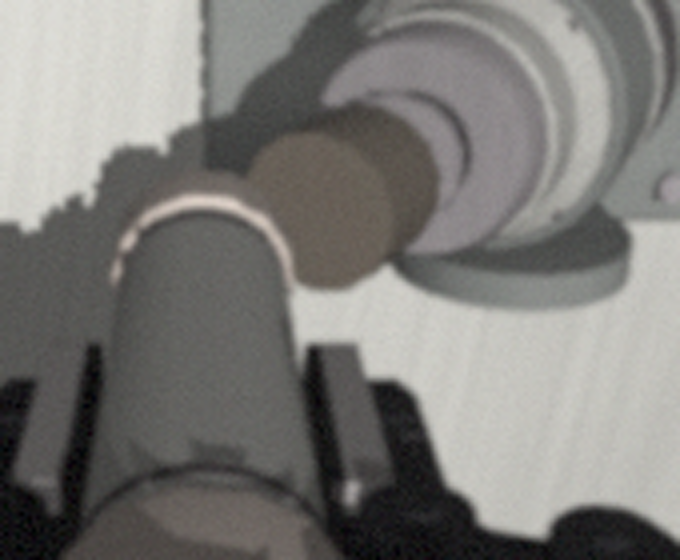

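Emit:
arm_command --increments '[[[0.0, -0.13, 0.0], 0], [[0.0, -0.13, 0.0], 0], [[0.0, -0.13, 0.0], 0]]'

```text
time: 16.85
ee_pos: [0.6163, 0.0014, 0.2924]
tcp_rot: [-179.8, 0.2, 7.8]
wrist_force: [0.2, -1.1, -2.3]
opening: 0.027
```

```bash
python3 -c "
from h import *
barstate()
plan(bartcp(.0),7.8)"
```

```text
bar edge rel face: x,y,axial mm [0.33 0.64 7.5 ] F ax -2.04 x -1.13 y 1.11 torque [-0.021 -0.066  0.011]
t 16.85 pos [0.6163 0.0014 0.2924] rot [-1.7978e+02  1.6000e-01  7.7700e+00] q6 82.3 F [ 0.21 -1.11 -2.32] open 0.027
incr [0.173 0.014 0.246] roll -0.004
```

Emit:
arm_command --increments '[[[0.09, 0.01, 0.15], 0], [[0.17, 0.01, 0.26], 0], [[0.19, 0.01, 0.32], 0], [[0.2, 0.01, 0.35], 0], [[0.2, 0.01, 0.35], 0]]'

```text
time: 17.35
ee_pos: [0.6211, 0.0018, 0.2842]
tcp_rot: [-179.8, 0.1, 7.8]
wrist_force: [-2.4, 0.3, 3.4]
opening: 0.0269
```

```bash
python3 -c "
from h import *
barstate()
plan(bartcp(-.006),7.8)"
```

```text
bar edge rel face: x,y,axial mm [ 0.06  0.62 -2.  ] F ax 4.14 x 0.66 y 0.27 torque [-0.167  0.743  0.003]
t 17.35 pos [0.6211 0.0018 0.2842] rot [-1.7979e+02  1.4000e-01  7.7700e+00] q6 82.3 F [-2.37  0.34  3.45] open 0.0269
incr [0.102 0.003 0.126] roll -0.006
```

Emit:
arm_command --increments '[[[0.02, 0, 0.04], 0], [[0.04, 0, 0.07], 0], [[0.06, 0, 0.1], 0], [[0.06, 0, 0.1], 0]]'

```text
time: 17.75
ee_pos: [0.6223, 0.0019, 0.2827]
tcp_rot: [-179.8, 0.1, 7.8]
wrist_force: [-5.0, -0.8, 8.7]
opening: 0.0269
```

```bash
python3 -c "
from h import *
barstate()"
```

```text
bar edge rel face: x,y,axial mm [ 0.02  0.32 -3.9 ] F ax 10.09 x -0.09 y 0.05 torque [-0.177  1.189 -0.008]
```

Emit:
arm_command --increments '[[[0.02, 0, 0.04], 0], [[0.04, 0, 0.07], 0], [[0.06, 0, 0.1], 0], [[0.06, 0, 0.1], 0]]'

```text
time: 18.15
ee_pos: [0.6233, 0.002, 0.2818]
tcp_rot: [-179.8, 0.0, 7.8]
wrist_force: [-5.6, -0.1, 10.5]
opening: 0.027
```

```bash
python3 -c "
from h import *
barstate(); c=snap('wrist','w22')
cv2.imwrite('pics/w22z.png',cv2.resize(c['frame'][150:290,210:380,::-1],None,fx=4,fy=4,interpolation=cv2.INTER_CUBIC))"
```

```text
bar edge rel face: x,y,axial mm [ 0.01 -0.12 -5.2 ] F ax 11.87 x 0.64 y -0.38 torque [-0.22   1.693 -0.   ]
```

View pics/w22z.png

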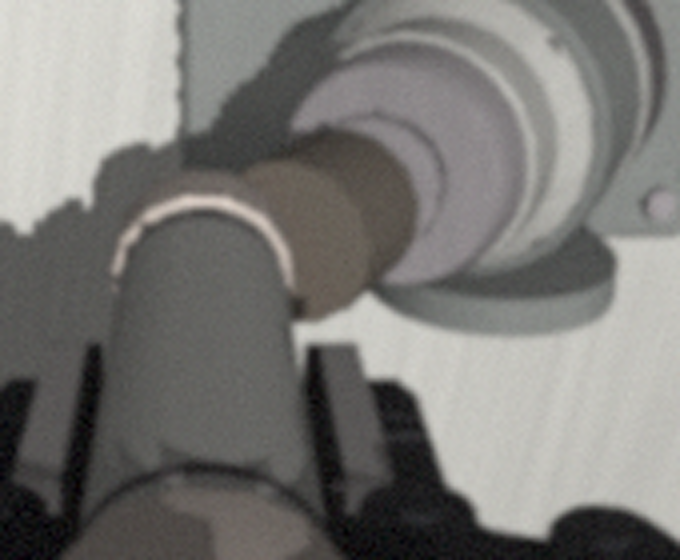

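Emit:
arm_command --increments '[[[0.02, 0, 0.04], 0], [[0.04, 0, 0.07], 0], [[0.06, 0, 0.1], 0], [[0.07, 0, 0.12], 0], [[0.07, 0, 0.12], 0]]'

```text
time: 18.7
ee_pos: [0.6242, 0.0021, 0.281]
tcp_rot: [-179.8, -0.1, 7.8]
wrist_force: [-8.4, -1.1, 14.5]
opening: 0.027
```

```bash
python3 -c "
from h import *
barstate()"
```

```text
bar edge rel face: x,y,axial mm [ 0.03 -0.56 -6.29] F ax 16.77 x 0.08 y 0.07 torque [-0.262  2.181  0.073]
```

```bash
python3 -c "
from h import *
c=snap('wrist','w23')
cv2.imwrite('pics/w23z.png',cv2.resize(c['frame'][150:290,210:380,::-1],None,fx=4,fy=4,interpolation=cv2.INTER_CUBIC))
c=snap('scene','s23')
cv2.imwrite('pics/s23z.png',cv2.resize(c['frame'][110:250,190:330,::-1],None,fx=4.2,fy=4.2,interpolation=cv2.INTER_CUBIC));barstate()"
```

```text
bar edge rel face: x,y,axial mm [ 0.02 -0.58 -6.32] F ax 16.93 x -0.2 y 0.88 torque [-0.259  2.204 -0.04 ]
```

View pics/w23z.png

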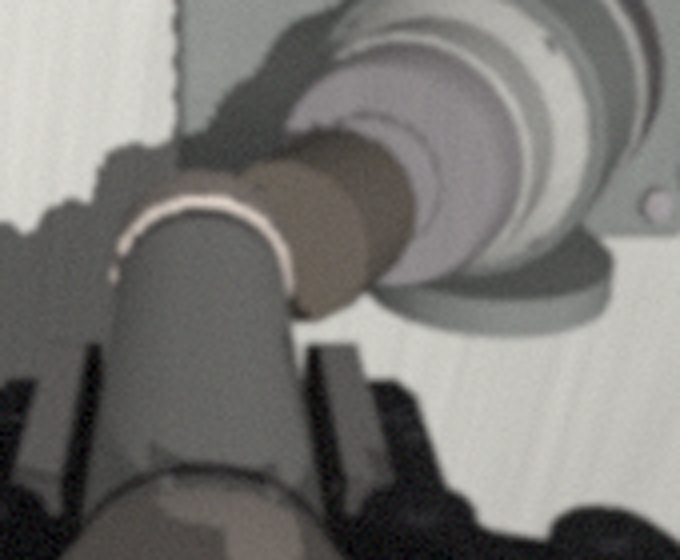

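View pics/s23z.png

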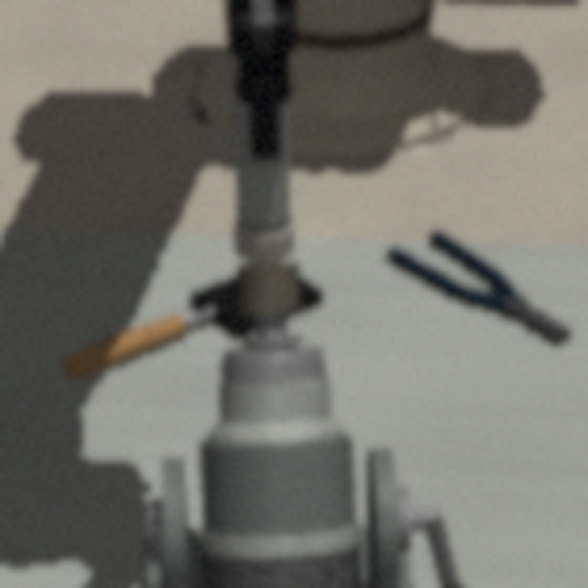

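```bash
cat >> h.py <<'E'
def facefit(tag,off=0.05,box=None):
    c=load(tag); W=wcloud(c) if 'hand_eye' in c and c['hand_eye'] is not None else cloud(c)
    D=W-M; ax=D@N; r=np.linalg.norm(D-ax[...,None]*N,axis=-1); k=(r<.017)&(ax>.036)&(ax<.056)
    if box: u0,u1,v0,v1=box; q=np.zeros_like(k); q[v0:v1,u0:u1]=1; k&=q
    P=W[k]; rng=np.random.default_rng(0);b=0
    for i in range(2000):
        a=P[rng.choice(len(P),3,False)]; q=np.cross(a[1]-a[0],a[2]-a[0]); l=np.linalg.norm(q)
        if l<1e-5 or abs(q@N)/l<.97: continue
        kk=abs((P-a[0])@q/l)<.001
        if kk.sum()>b: b=kk.sum();B=kk
    Q=P[B]; m=Q.mean(0); n=np.linalg.svd(Q-m,full_matrices=False)[2][2]; n*=np.sign(n[2]); 
    print(tag,len(P),b,'face axial mm',((m-M)@N*1e3).round(2),'at lateral',((m-M-((m-M)@N)*N)*1e3).round(1),'ang',np.degrees(np.arccos(n@N)).round(2), 'n',n.round(3))
    # face ring of spindle
    k=(r>.017)&(r<.025)&(abs(ax)<.006); P=W[k]; print('  ring axial median',np.median(ax[k])*1e3,k.sum())
E
python3 -c "
from h import *
for t in ['w16','w20','w21','w22','w23']: facefit(t)"
```

```text
w16 1341 1093 face axial mm 49.73 at lateral [-1.5 -0.5 -0.9] ang 1.78 n [-0.522 -0.07   0.85 ]
  ring axial median 0.2565713769666234 800
w20 1305 933 face axial mm 49.74 at lateral [-0.8  0.4 -0.4] ang 2.2 n [-0.528 -0.071  0.846]
  ring axial median 0.32471292787312134 846
w21 1288 914 face axial mm 49.68 at lateral [0.  1.5 0.1] ang 1.83 n [-0.523 -0.068  0.85 ]
  ring axial median 0.3352743936908808 903
w22 1034 686 face axial mm 46.1 at lateral [2.8 2.7 1.8] ang 0.85 n [-0.508 -0.067  0.859]
  ring axial median 0.2268741267676398 980
w23 1003 670 face axial mm 45.11 at lateral [3.3 2.6 2.1] ang 1.6 n [-0.518 -0.077  0.852]
  ring axial median 0.23232461954782574 973
```

Emit:
arm_command --increments '[[[0.05, 0, 0.08], 0], [[0.07, 0, 0.12], 0], [[0.09, 0, 0.15], 0], [[0.1, 0, 0.17], 0], [[0.1, 0, 0.17], 0]]'

```text
time: 19.3
ee_pos: [0.6254, 0.0023, 0.2798]
tcp_rot: [-179.9, -0.2, 7.7]
wrist_force: [-13.3, -1.5, 20.0]
opening: 0.0266
```

```bash
python3 -c "
from h import *
barstate(); snap('wrist','w24'); facefit('w24')"
```

```text
bar edge rel face: x,y,axial mm [ 0.04 -0.98 -7.93] F ax 23.96 x 0.33 y 1.57 torque [-0.293  3.111  0.033]
w24 995 694 face axial mm 43.61 at lateral [3.8 2.6 2.4] ang 0.75 n [-0.506 -0.073  0.86 ]
  ring axial median 0.2062383951137426 978
```

Emit:
arm_command --increments '[[[0.07, 0, 0.12], 0], [[0.1, 0, 0.17], 0], [[0.12, 0, 0.2], 0], [[0.12, 0, 0.21], 0]]'

```text
time: 19.75
ee_pos: [0.6261, 0.0025, 0.2793]
tcp_rot: [-179.9, -0.3, 7.7]
wrist_force: [-20.8, -2.5, 31.8]
opening: 0.0264
```

```bash
python3 -c "
from h import *
barstate(); snap('wrist','w25'); facefit('w25')"
```

```text
bar edge rel face: x,y,axial mm [ 0.08 -1.33 -8.68] F ax 37.95 x 0.3 y 2.23 torque [-4.710e-01  4.946e+00 -2.000e-03]
w25 985 671 face axial mm 43.14 at lateral [3.9 2.7 2.4] ang 0.68 n [-0.485 -0.068  0.872]
  ring axial median 0.272444283338843 994
```

Emit:
arm_command --increments '[[[-0.3, 0, -0.5], 0], [[-0.6, 0, -1.0], 0], [[-1.2, 0, -2.0], 0], [[-1.2, 0, -2.0], 0]]'

```text
time: 20.2
ee_pos: [0.5957, -0.0018, 0.3331]
tcp_rot: [-180.0, -0.6, 7.7]
wrist_force: [-0.3, -0.7, -1.9]
opening: 0.0269
```

```bash
python3 -c "
from h import *
snap('wrist','w26'); facefit('w26'); c=load('w26'); plan([.44,-.31,.2],7.8)
cv2.imwrite('pics/w26z.png',cv2.resize(c['frame'][130:290,200:380,::-1],None,fx=4,fy=3.7,interpolation=cv2.INTER_CUBIC))"
```

```text
w26 913 707 face axial mm 43.39 at lateral [-0.2 -0.  -0.1] ang 0.26 n [-0.499 -0.065  0.864]
  ring axial median 0.33491964821462966 672
t 20.25 pos [ 0.5965 -0.0017  0.331 ] rot [-179.94   -0.47    7.73] q6 82.1 F [-0.28 -0.39 -2.8 ] open 0.0271
incr [-7.904 11.382  5.164] roll -0.012
```

View pics/w26z.png

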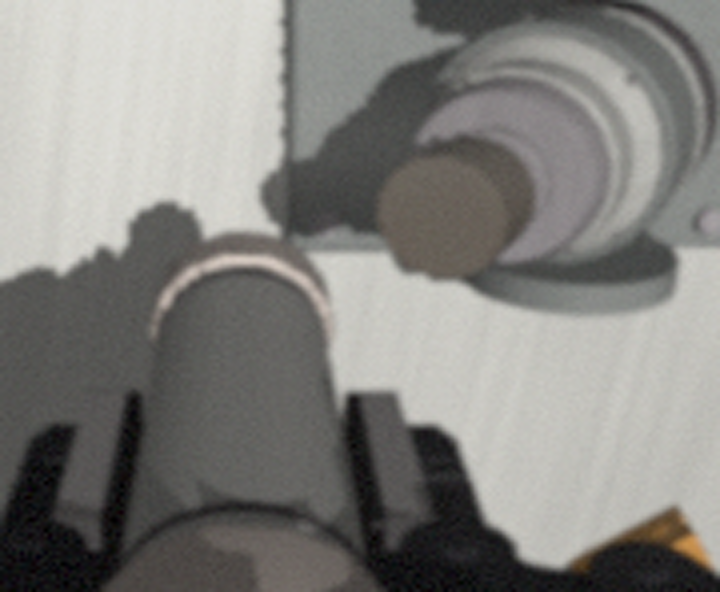

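Emit:
arm_command --increments '[[[-1.2, 1.6, 0], 0], [[-2.4, 3.4, 0], 0], [[-3.6, 5.2, 0.5], 0], [[-4.8, 7.0, 2], 0], [[-6.0, 8.8, 3], 0]]'

```text
time: 20.75
ee_pos: [0.4907, -0.2139, 0.2676]
tcp_rot: [-179.9, -0.4, 7.7]
wrist_force: [0.3, -1.3, -2.2]
opening: 0.0268
```

```bash
python3 -c "
from h import *
plan([.44,-.31,.13],7.8)"
```

```text
t 20.75 pos [ 0.4907 -0.2139  0.2676] rot [-179.92   -0.45    7.73] q6 58.6 F [ 0.29 -1.26 -2.2 ] open 0.0268
incr [-2.571  3.544  5.48 ] roll -0.011
```

Emit:
arm_command --increments '[[[-1.2, 1.6, 1], 0], [[-2.2, 3.0, 2.2], 0], [[-2.57, 3.54, 3.8], 0], [[-2.57, 3.54, 5.2], 0], [[-2.57, 3.54, 5.48], 0]]'

```text
time: 21.25
ee_pos: [0.4376, -0.3092, 0.1239]
tcp_rot: [-179.6, -0.1, 7.6]
wrist_force: [-0.4, 1.1, -2.3]
opening: 0.0266
```

Emit:
arm_command --increments '[[[0, 0, 0], 0], [[0, 0, 0], 0]]'

```text
time: 21.45
ee_pos: [0.4381, -0.3089, 0.1244]
tcp_rot: [-179.6, -0.1, 7.7]
wrist_force: [0.2, -0.5, -1.5]
opening: 0.0266
```

```bash
python3 -c "
from h import *
plan([.44,-.31,.0755],7.8); c=snap('wrist','w27'); W=wcloud(c); T=(W-c['obs']['ee_pos'])@Rt(c['obs'])*1000
np.set_printoptions(precision=1,suppress=True)
for v in range(190,330,8):
    row=T[v]; k=(abs(row[:,0])<25)&(abs(row[:,1])<22)&(row[:,2]<75)
    u=np.where(k)[0]; u=u[(u>210)&(u<320)]
    if len(u): print(v,u.min(),u.max(),'xmid',(row[u.min(),0]+row[u.max(),0])/2,row[(u.min()+u.max())//2])
cv2.imwrite('pics/w27z.png',cv2.resize(c['frame'][150:330,180:340,::-1],None,fx=4,fy=3.3,interpolation=cv2.INTER_CUBIC))"
```

```text
t 21.45 pos [ 0.4381 -0.3089  0.1244] rot [-1.7958e+02 -1.0000e-01  7.6800e+00] q6 46.9 F [ 0.25 -0.48 -1.53] open 0.0266
incr [0.067 0.069 1.956] roll -0.02
198 245 276 xmid -0.1694571429660039 [ -0.5 -14.3  55.1]
206 240 281 xmid -0.13273847555692164 [ -0.4 -12.7  44.1]
214 238 282 xmid -0.6011936620745049 [ -0.4 -12.7  30.7]
222 239 282 xmid 0.1427040277170386 [ -0.4 -13.1  17.9]
230 238 282 xmid -0.6046002333272282 [ -0.4 -12.8   8.3]
238 221 299 xmid -0.3762533650976998 [ -0.4 -13.1  -1.6]
246 213 309 xmid 0.16141016963595334 [  0.1 -12.6  -9. ]
254 211 312 xmid 0.24963644526190976 [  0.1 -13.  -17.2]
262 211 314 xmid 0.7925050759588057 [  0.5 -13.3 -24.5]
270 211 316 xmid 1.979718185862275 [  0.9 -13.1 -30.5]
278 211 319 xmid 1.698738116600376 [  1.5 -14.8 -38.8]
286 211 319 xmid 1.5551337055846322 [  1.5 -14.5 -43.6]
294 211 319 xmid 1.5475295678916332 [  1.4 -14.4 -48.2]
302 211 319 xmid 1.4548484297620945 [  1.4 -12.5 -50.4]
310 211 319 xmid 1.2657665755866754 [  1.5  -7.7 -49.1]
318 211 319 xmid 1.3187389083480543 [  1.5  -2.7 -47.9]
326 211 319 xmid 1.2670090693296245 [  1.5  -0.2 -49.7]
```

View pics/w27z.png

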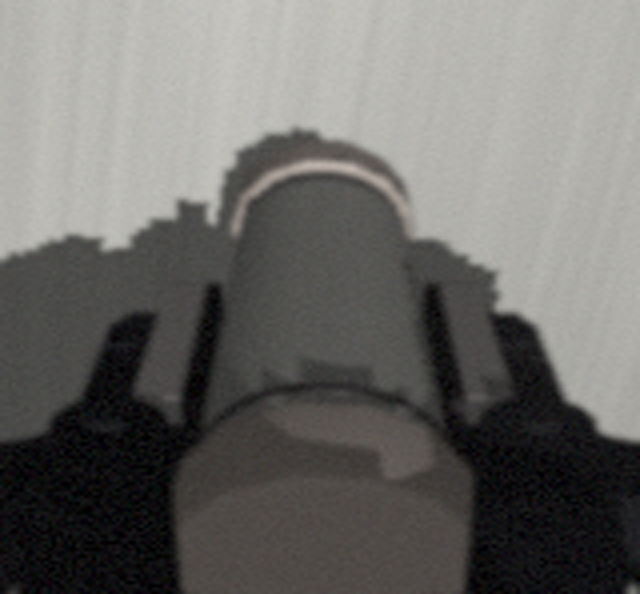

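Emit:
arm_command --increments '[[[0.03, 0.03, 0.8], 0], [[0.06, 0.06, 1.5], 0], [[0.06, 0.06, 1.85], 0], [[0.06, 0.06, 2.0], 0], [[0.06, 0.06, 2.0], 0]]'

```text
time: 22.0
ee_pos: [0.4407, -0.31, 0.0759]
tcp_rot: [-179.7, -0.2, 7.7]
wrist_force: [-0.2, -0.4, -2.4]
opening: 0.0268
```

```bash
python3 -c "
from h import *
plan([.44,-.31,.071],7.8)"
```

```text
t 22.0 pos [ 0.4407 -0.31    0.0759] rot [-179.67   -0.2     7.71] q6 47.0 F [-0.2  -0.4  -2.38] open 0.0268
incr [-0.027 -0.004  0.195] roll -0.014
```

Emit:
arm_command --increments '[[[0, 0, 0.06], 0], [[0, 0, 0.12], 0], [[0, 0, 0.17], 0], [[0, 0, 0.2], 0], [[0, 0, 0.2], 0]]' --force 30

```text
time: 22.5
ee_pos: [0.4408, -0.3101, 0.0712]
tcp_rot: [-179.7, -0.2, 7.7]
wrist_force: [-1.2, -0.4, -0.1]
opening: 0.0267
```

```bash
python3 -c "
from h import *
plan([.44,-.31,.071],7.8)"
```

```text
t 22.5 pos [ 0.4408 -0.3101  0.0712] rot [-179.69   -0.22    7.71] q6 47.0 F [-1.18 -0.37 -0.05] open 0.0267
incr [-0.03  -0.009  0.009] roll -0.015
```

Emit:
arm_command --increments '[[[0, 0, 0.05], 0], [[0, 0, 0.06], 0], [[0, 0, 0.06], 0]]' --force 20

```text
time: 22.8
ee_pos: [0.4408, -0.3102, 0.0712]
tcp_rot: [-179.7, -0.3, 7.7]
wrist_force: [-3.4, 2.1, 9.2]
opening: 0.0269
```

Emit:
arm_command --increments '[[[0, 0, 0], 0], [[0, 0, 0], 0], [[0, 0, 0], 0], [[0, 0, 0], 0], [[0, 0, 0], 0]]' --claw -1

```text
time: 23.3
ee_pos: [0.4408, -0.3102, 0.071]
tcp_rot: [-179.7, -0.3, 7.7]
wrist_force: [-0.4, 0.8, -0.1]
opening: 0.0853
```

```bash
python3 -c "
from h import *
plan([.44,-.31,.071],7.8); snap('wrist','w28')"
```

```text
t 23.3 pos [ 0.4408 -0.3102  0.071 ] rot [-179.73   -0.25    7.71] q6 47.0 F [-0.39  0.84 -0.15] open 0.0853
incr [-0.031 -0.012 -0.   ] roll -0.015
```

View pics/w28.png

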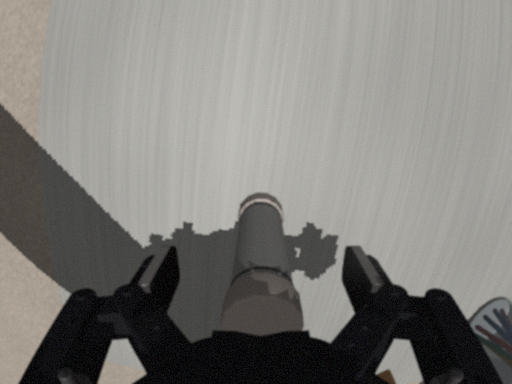

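The bar stands upright at about (262, 260), clear of both open fingers. Next I rise straight up.

Emit:
arm_command --increments '[[[0, 0, -0.6], 0], [[0, 0, -2], 0], [[0, 0, -4], 0], [[0, 0, -6], 0], [[0, 0, -7], 0]]'

```text
time: 23.85
ee_pos: [0.4406, -0.3114, 0.2519]
tcp_rot: [-180.0, -0.5, 7.7]
wrist_force: [0.2, -0.4, 0.1]
opening: 0.0852
```

Emit:
arm_command --increments '[[[0, 0, 0], 0], [[0, 0, 0], 0], [[0, 0, 0], 0], [[0, 0, 0], 0], [[0, 0, 0], 0]]'

```text
time: 24.35
ee_pos: [0.4402, -0.3112, 0.2507]
tcp_rot: [-179.9, -0.4, 7.7]
wrist_force: [-0.2, -0.3, 0.3]
opening: 0.0855
```

```bash
python3 -c "
from h import *
plan([.44,-.31,.071],7.8); c=snap('top','t29'); facefit('t29')
W=cloud(c); a,b=hitz(pray(c,0,0),0)[:2],0
k=(W[...,2]>.11)&(W[...,2]<.13)&(np.hypot(W[...,0]-.44,W[...,1]+.31)<.03); P=W[k]; print('bar top',P.mean(0),k.sum())
W0=cloud(load('top0')); print('rack diff', [ (W0[v,u].round(3),W[v,u].round(3)) for u,v in [(150,210),(131,218)]])
cv2.imwrite('pics/t29z.png',cv2.resize(c['frame'][95:265,110:400,::-1],None,fx=2.7,fy=2.7,interpolation=cv2.INTER_CUBIC))
c=snap('wrist','w29'); W=wcloud(c); k=(W[...,2]>.105)&(W[...,2]<.13)&(np.hypot(W[...,0]-.44,W[...,1]+.31)<.025); P=W[k]; m=P.mean(0); n=np.linalg.svd(P-m,full_matrices=False)[2][2];print('bar top',m,n,len(P))
c=snap('scene','s29');cv2.imwrite('pics/s29z.png',cv2.resize(c['frame'][130:310,120:440,::-1],None,fx=2.4,fy=2.4,interpolation=cv2.INTER_CUBIC)); facefit('s29')"
```

```text
t 24.35 pos [ 0.4402 -0.3112  0.2507] rot [-179.88   -0.42    7.71] q6 46.8 F [-0.23 -0.31  0.33] open 0.0855
incr [-0.055 -0.032  7.188] roll -0.015
t29 129 66 face axial mm 42.01 at lateral [-1.8  0.2 -1. ] ang 1.98 n [-0.495 -0.102  0.863]
  ring axial median -1.2037065877581152 108
bar top [ 0.44002434 -0.30845489  0.118482  ] 123
rack diff [(array([0.527, 0.324, 0.082]), array([0.527, 0.324, 0.083])), (array([0.506, 0.38 , 0.071]), array([0.506, 0.38 , 0.07 ]))]
bar top [ 0.44092217 -0.30930159  0.11962568] [-0.01825839  0.12970813  0.9913841 ] 949
s29 42 16 face axial mm 41.7 at lateral [7.6 3.6 4.6] ang 5.93 n [-0.408 -0.038  0.912]
  ring axial median -2.7832844362870293 51
```

View pics/t29z.png

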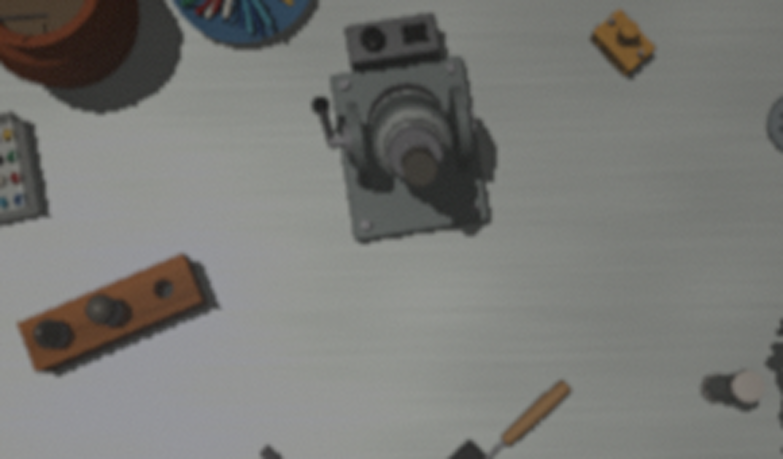

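View pics/s29z.png

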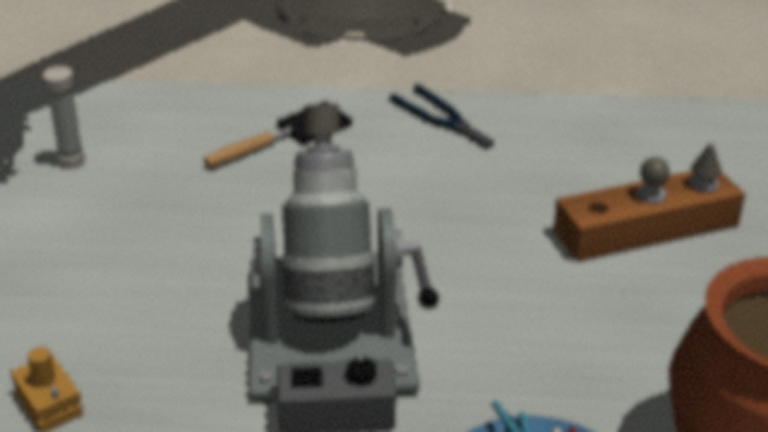

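```bash
python3 -c "
from h import *
for t in ['w17','w29']:
    c=load(t); W=wcloud(c); k=(abs(W[...,2]-.1198)<.003)&(np.hypot(W[...,0]-.4405,W[...,1]+.3095)<.013); P=W[k]; m=P.mean(0); n=np.linalg.svd(P-m,full_matrices=False)[2][2];print(t,'bar top',m,n*np.sign(n[2]),len(P))
from workcell import job_done
print(get_obs()['time'])
print(job_done())"
```

```text
w17 bar top [ 0.44047021 -0.30935754  0.12040631] [-0.00100634  0.00743289  0.99997187] 595
w29 bar top [ 0.44053154 -0.30931904  0.12046536] [8.64485891e-04 2.73675636e-03 9.99995881e-01] 603
24.5
the job is handed in; nothing more can be done
None
```

I fitted the drum to the spindle, tapped it fully home with the bar, and handed the job in at 24.5 s of the 72 s allowed. I have no verdict from the judge.

**Setting the drum:** The gripper only points straight down, so I tilted the drum in the jaws against the edge of its stand hole, then set the shank in the leaning socket. After I let go, the collar stood about 6.7 mm off the face and the drum leaned about 1.5° from the socket axis.

**Tapping:** I pressed on the flat end with the lower edge of the bar in several steps, since the bar was held vertical. It needed more than the stated 8 to 16 N: the collar still stood about 2 mm off at roughly 19 N. It seated at about 26 N, and I pressed to about 40 N to confirm a hard stop.

**Last checks:**
- **Drum:** the collar was within about 0.3 mm of the face, within about 0.3 mm of the axis, and tilted about 0.3° (wrist camera, after backing off).
- **Bar:** it stands upright where it started, with its top level to within 0.2°.
- **Ball and cone:** both read within about 1 mm of their starting positions in the top camera.
- **Arm:** it was about 0.13 m above the bar, touching nothing.

**Checks that disagreed:**
- **Drum tilt:** the top and scene cameras read 2° and 6°, above the 0.05 rad (2.9°) limit in the scene camera's case. Both had few points on the drum's face, and the scene camera looks from behind. I trusted the closer wrist view.
- **Bar tilt:** a first fit gave about 7° because it included points from the bar's side; refitting only the flat top gave the figure above.

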